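# Stack the instrument cases on the sloping stand

### The arm

A 7-joint arm with a two-finger parallel gripper is mounted at the origin on a cart in front of the work surface, level with it; the furniture and walls round the work are solid. World frame = base frame: x ahead of the robot, y to its left, z up, the work surface at z = 0. Lengths are in m, angles in rad, forces in N, time in s.
With the tool pointing down it reaches from about 0.425 to 0.925 m from the base axis. Payload 6.8 kg.
Tool frame: the origin (TCP) lies at the very end of the fingers, on their centre line; the grasp point (between the pads) lies 19 mm behind it (bot.grasp_offset is the distance from the TCP to the grasp point, in m); z points along the fingers, y is the direction in which the jaws open and shut (so a half turn about z gives the same grasp; the last joint's range is limited). The gripper opens to 85 mm and grips with 20 to 120 N. Pads are 22 mm wide; open, the fingers measure 114 mm over their backs; the gripper's body (76 mm by 85 mm) begins 54 mm behind the grasp point. The pads swing forward as they close: fully open they stand 13 mm farther back than shut.
Start: joints at [-1.251, 0.477, 0.022, 1.555, -0.011, 1.109, -0.083], TCP at [0.28, 0.614, 0.231] pointing down, gripper open.
Joint ranges: [-2.96, 2.96], [-0.34, 2.1], [-1.41, 1.46], [0.24, 2.44], [-1.37, 4.51], [0.17, 1.92], [-2.96, 2.96]. Speed limits (rad/s): [2.39, 2.39, 3.14, 3.14, 3.14, 3.14, 3.14].

### API

Orientations are given as a unit quaternion [w, x, y, z].
In Python, from station import monitor, cams, bot, finder gives the robot as it stands.
- The arm moves only by the tool jog_arm, never from a script. Its argument "plan" is a list of rows, each an object of numbers: "x", "y", "z": the shift along the tool's x, y, z as a fraction of full scale; "wx", "wy", "wz": the turn, a rotation vector about the tool's x, y, z as a fraction of full scale. A call has 1 to 12 rows; each row is the pose to reach, as a shift and turn from the pose measured when the call began, along the tool's axes at that moment, turning the shorter way round; what a row does not reach only later rows make up. Full scale, the value 1, is 20 cm for a shift and 180 degrees for a turn. A row lasts 1/12 s, in which the tool goes at most 41.7 mm and 7.16 degrees, less where a joint would pass 70% of its speed; a pose out of reach is approached as far as the arm can. A call with a number of a shift or a turn outside -1 to 1 is refused whole. A call with a gripper value outside its range is refused whole. "hand" is the opening, from -1 (shut) to 1 (fully open), set as the call begins (left out, the last holds). The fingers move at their own pace and stop on an object; "grip_force" is the grip in N (left out, the last holds). Time passes only in rows, so rows that repeat a pose let the fingers close. It gives the time, the measured TCP pose, the force and the opening at its end, in the units of the state.
- monitor.get_obs(): the state, without advancing time (a new reading comes with each control period).
- cams.read_camera(name): name is "scene" or "top"; returns the picture (480x640x3 uint8, red, green, blue); there is no depth.
- cams.get_calibration(name): a dict with "fx", "fy", "cx", "cy" (pixels), "extrinsics" (4x4, takes a point from world to camera coordinates). Camera axes: x right, y down, z forward; pixel columns grow to the right and rows downward; lengths in m; the calibration is good to about 2 mm. A picture is of the moment at which its call begins. get_calibration takes no time and is no camera call.
- bot.hand_in(): hands the job in, once; it reports no verdict.
Trained networks look in the newest picture that a camera, given by its name, has taken for a name from the list of things; names that differ only in an ending like _2 or _b are one class to them, and where a whole thing is asked for, a point or a joint stands for the part that bears it (a point fixed in the world has none). Each returns a list of dicts, best first, with "confidence" (0 to 1); they miss things now and then, are a little off and sometimes report something else, mostly with a low value. They report only what shows in the picture. A call takes as long as a camera call.
- finder.find_in(camera, target): "bbox" ([left, top, width, height] in pixels, round what is visible of it).
- finder.place_of(camera, target): "location" ([column, row] in pixels: a listed point, or the origin of a listed thing).
The state is a dict: "t": time; "q": joint angles; "joint_vel": joint speeds; "joint_torque": joint torques, N m; "eef_pos": TCP position; "tool_rot": TCP orientation; "contact_force": force on the tool from outside, world axes, zero at the start; "torque": the same for the moment, N m; "gripper_width": opening from 0.0 (shut) to 1.0 (fully open).
Only numpy, scipy, OpenCV 4.12 (cv2) and the standard library are available. Lean on these libraries where they do the work, as an engineer would, in place of code of your own. Each camera call takes 0.05 s, during which the arm holds its last target. There are 200 camera calls.

### The job

Take the two wooden instrument cases that stand on edge in the slotted rack and stack them one on top of the other on the sloping stand, in either order: each lying flat, lid up, hook side facing up the slope away from the backstop, its hinge side leaning square against both backstop posts and roughly centred between them. The vee cradle stands ready for setting a case down to change your grip. Leave the drill chuck in the rack and the other things on the bench where they are.

Things in the scene. Friction and masses are not known exactly. Their poses are not given: they have to be found in the camera images.
- case_a_center (a point): Centre of the first wooden instrument case, a closed rigid box 150 long x 62 wide x 42 thick, about 0.4 kg. Axes of the case: x from the hooked front face to the hinge face (62 mm way, faces at +-31), y along its length, z from its bottom out through its lid (faces at +-21).
- case_b_center (a point): Centre of the second case, of the same kind, size and axes as the first. In the rack its lid faces the opposite side to the first case's.
- case_a_front (a point): Middle of the hooked front face of the first case (31 mm from its centre along its -x); axes as the case. Brass hook and plate stand up to 11 mm farther out but are look only: fingers pass them.
- case_b_front (a point): The same point of the second case.
- case_a: The first case itself; origin at its centre, axes as above. At the start it stands on its hinge face in one of the three rack slots, hook up (62 tall, 42 across, length along the slot); its lid faces either side.
- case_b: The second case itself; origin, axes and start likewise.
- rack: Plywood rack fixed to the bench, base 165 (x) x 222 (y) x 6 mm; origin at the centre of its underside. Slots along x at y = -76, 0, +76 mm, 50 mm wide, kept by wooden blocks up to 34 mm above the bench, only at the two ends of the slots: the middle 110 mm of their length is open at the sides. About 30 mm is free between neighbours.
- vee_bottom (a point): Bottom line, at mid-length, of the vee of a steel cradle fixed to the bench, 30 mm above the bench; x along the vee, z up. Two vee plates, 10 mm thick, at x = -48 and +48 mm, walls rising 45 degrees to both sides, 30 mm long.
- cradle: The vee cradle, a rest for changing grip; origin under its centre, base plate 125 (x) x 70 x 6 mm; between the vee plates there is only this base. A case laid along x with one long edge in the vee rests stably with its faces at 45 degrees, and its four long faces are free for fingers at the middle.
- slope: Sloping board with backstop. Origin at mid-width where the board's surface meets the backstop's face, 26 mm above the bench. x down the slope (20 degrees) to the backstop face at x = 0; y along the backstop; z square out of the board, surface z = 0 from x = -125 to 0, y = -85 to +85 mm. A case in place has its centre at x = -31, z = 21 (lower) or 63 mm (upper).
- stand: The wooden stand that carries the sloping board, fixed to the bench; origin under the centre of its base, 165 x 170 mm. Its backstop is two steel posts 12 mm thick, at y = -83 to -33 and +33 to +83 mm, reaching 70 mm out from the board; the 66 mm gap between them is open for a finger.
- drill_chuck_center (a point): Middle of a round dark steel drill chuck, 44 mm across and 62 tall, standing in the remaining slot of the rack: to be left there.
- glue_pot_center (a point): Middle of a round lidded pot, 70 mm across and 79 tall, standing on the bench: to be left alone.
- micrometer: Micrometer lying on the bench, 38 x 118 (its y) x 13 mm; origin at the centre of its underside: to be left alone.

How it is judged:
On the way:
1. one case lies flat in place at the bottom of the slope against the backstop (((x of case_a_center in the frame of slope between -0.037 and -0.027 m and y of case_a_center in the frame of slope between -0.025 and 0.025 m and z of case_a_center in the frame of slope between 0.015 and 0.027 m and x of case_a_front in the frame of slope below -0.052 m and angle between the z axis of case_a_center and the z axis of slope, either way round below 0.12 rad and angle between case_a_center's own z axis and vertical below 0.6 rad and angle between the y axis of case_a_center and the y axis of slope, either way round below 0.12 rad) or (x of case_b_center in the frame of slope between -0.037 and -0.027 m and y of case_b_center in the frame of slope between -0.025 and 0.025 m and z of case_b_center in the frame of slope between 0.015 and 0.027 m and x of case_b_front in the frame of slope below -0.052 m and angle between the z axis of case_b_center and the z axis of slope, either way round below 0.12 rad and angle between case_b_center's own z axis and vertical below 0.6 rad and angle between the y axis of case_b_center and the y axis of slope, either way round below 0.12 rad))), for 0.2 s.
At the end, for the whole second after the job is handed in: One case lies on the sloping board and the other on top of it (centres 21 and 63 mm out from the board, within 6 mm), both lid up, hook side up the slope, hinge side within 6 mm of the backstop's face, centred along it within 25 mm, flat and square within 0.12 rad, released and at rest (((x of case_a_center in the frame of slope between -0.037 and -0.027 m and y of case_a_center in the frame of slope between -0.025 and 0.025 m and z of case_a_center in the frame of slope between 0.015 and 0.027 m and x of each of case_a_front, case_b_front in the frame of slope below -0.052 m and angle between the z axis of each of case_a_center, case_b_center and the z axis of slope, either way round below 0.12 rad and angle between each of case_a_center, case_b_center's own z axis and vertical below 0.6 rad and angle between the y axis of each of case_a_center, case_b_center and the y axis of slope, either way round below 0.12 rad and x of case_b_center in the frame of slope between -0.037 and -0.027 m and y of case_b_center in the frame of slope between -0.025 and 0.025 m and z of case_b_center in the frame of slope between 0.057 and 0.069 m) or (x of case_b_center in the frame of slope between -0.037 and -0.027 m and y of case_b_center in the frame of slope between -0.025 and 0.025 m and z of case_b_center in the frame of slope between 0.015 and 0.027 m and x of each of case_b_front, case_a_front in the frame of slope below -0.052 m and angle between the z axis of each of case_b_center, case_a_center and the z axis of slope, either way round below 0.12 rad and angle between each of case_b_center, case_a_center's own z axis and vertical below 0.6 rad and angle between the y axis of each of case_b_center, case_a_center and the y axis of slope, either way round below 0.12 rad and x of case_a_center in the frame of slope between -0.037 and -0.027 m and y of case_a_center in the frame of slope between -0.025 and 0.025 m and z of case_a_center in the frame of slope between 0.057 and 0.069 m)) and linear speed of each of case_a, case_b below 0.01 m/s); the robot touches nothing.
It fails at once if the drill chuck in the rack is moved by more than 30 mm (distance of drill_chuck_center from where it was at the start of the episode above 0.03 m).
It fails at once if the glue pot is moved by more than 30 mm (distance of glue_pot_center from where it was at the start of the episode above 0.03 m).
It fails at once if the micrometer is moved by more than 30 mm (distance of micrometer from where it was at the start of the episode above 0.03 m).
It also fails if it takes over 72 s, if anything falls off the work surface, if the arm or the gripper's body presses on something with over 40 N, if the wrist force passes 120 N, or if a joint passes its speed limit or range.

## Working session

There is one attempt and no reset: what is moved stays moved. The work goes in short steps, Python scripts to look and compute and a tool call to move; the robot and the scene stay as the last step left them, time stands still between calls to the robot, and variables do not carry over. Pictures are saved under pics/ and viewed, about 8 in all and at most 12, crops included, and the job is handed in when it is done.

Besides the shell and the picture viewer there is one more tool, called after "Request:" as name(argument=value, ...), one argument or row to a line, values as JSON. jog_arm: Moves the arm, as the interface text tells. Shift numbers are shares of 20 cm and turn numbers shares of 180 degrees, none past 1 either way. Its arguments: {"type":"object","properties":{"plan":{"type":"array","items":{"type":"object","properties":{"x":{"type":"number","minimum":-1,"maximum":1},"y":{"type":"number","minimum":-1,"maximum":1},"z":{"type":"number","minimum":-1,"maximum":1},"wx":{"type":"number","minimum":-1,"maximum":1},"wy":{"type":"number","minimum":-1,"maximum":1},"wz":{"type":"number","minimum":-1,"maximum":1}}}},"hand":{"type":"number"},"grip_force":{"type":"number"}},"required":["plan"]}

```bash
ls; mkdir -p pics; cat > m.py <<'E'
from station import monitor,cams,bot,finder
import numpy as np,cv2
E
python3 - <<'E'
from m import *
print(monitor.get_obs())
for c in("scene","top"):
    im=cams.read_camera(c); cv2.imwrite(f"pics/{c}0.png",im[:,:,::-1])
    k=cams.get_calibration(c); print(c,k['fx'],k['fy'],k['cx'],k['cy']); print(np.round(k['extrinsics'],4).tolist())
    for n in("case_a_center","case_a_front","rack","vee_bottom","cradle","slope","stand","drill_chuck_center","glue_pot_center","micrometer"):
        print(n,[(np.round(d['location']).tolist(),round(d['confidence'],2)) for d in finder.place_of(c,n)][:4])
E
```

```text
pics
{'t': 0.0, 'q': array([-1.25109407,  0.47780452,  0.02233635,  1.55646787, -0.0114701 ,
        1.10928709, -0.0830944 ]), 'joint_vel': array([ 0.00028485,  0.00041029,  0.00025865, -0.00053065, -0.00093044,
       -0.00018614,  0.00037959]), 'joint_torque': array([-7.40131109e-04, -5.96460736e+01,  1.60785835e+00, -2.81197089e+01,
        1.25775495e-02,  9.49254289e-03,  1.28239324e-05]), 'eef_pos': array([0.2798111 , 0.61361629, 0.23031576]), 'tool_rot': array([-1.15127312e-04,  2.12252443e-01,  9.77214437e-01, -9.12080098e-04]), 'contact_force': array([ 0.23490097,  0.16581378, -0.07822666]), 'torque': array([-0.05273544, -0.03390296,  0.00487821]), 'gripper_width': 0.9976279998318525}
scene 604.0562611692457 604.0562611692457 325.50283561658875 246.1999933665204
[[0.6721, -0.7402, -0.02, -0.3709], [-0.3778, -0.3196, -0.869, 0.2806], [0.6368, 0.5916, -0.4944, 1.0151], [0.0, 0.0, 0.0, 1.0]]
case_a_center [([223.0, 252.0], 0.58)]
case_a_front [([243.0, 262.0], 0.31)]
rack []
vee_bottom [([326.0, 269.0], 0.97)]
cradle [([325.0, 284.0], 0.97)]
slope [([424.0, 292.0], 0.74), ([22
[... 152 characters left out ...]
.0, 238.0], 0.53), ([325.0, 282.0], 0.46), ([325.0, 270.0], 0.27)]
top 441.260238808236 441.260238808236 325.7267370926493 241.0182302149667
[[-0.0214, -0.9994, 0.0264, 0.0454], [-0.9862, 0.0167, -0.1647, 0.5661], [0.1641, -0.0296, -0.986, 0.8491], [0.0, 0.0, 0.0, 1.0]]
case_a_center [([234.0, 308.0], 0.68)]
case_a_front [([226.0, 303.0], 0.63)]
rack [([235.0, 307.0], 0.58)]
vee_bottom [([349.0, 257.0], 0.93)]
cradle [([350.0, 257.0], 0.81)]
slope [([227.0, 304.0], 0.72), ([442.0, 218.0], 0.71)]
stand [([440.0, 242.0], 0.74)]
drill_chuck_center [([194.0, 308.0], 0.87)]
glue_pot_center [([323.0, 181.0], 0.72), ([444.0, 215.0], 0.38)]
micrometer [([266.0, 206.0], 0.74), ([347.0, 255.0], 0.27)]
```

View pics/scene0.png

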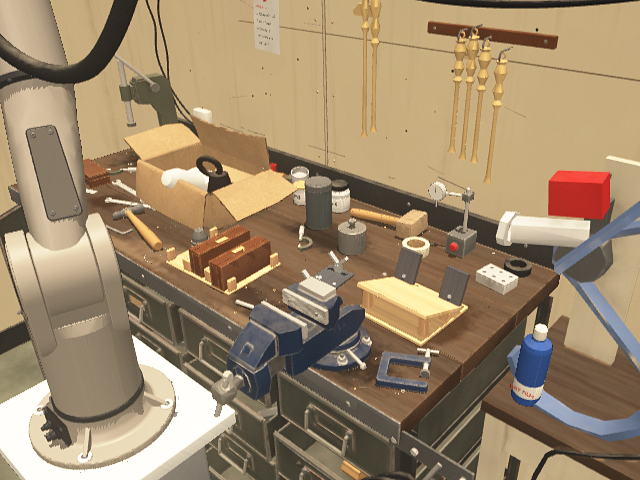

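```bash
python3 - <<'E'
from m import *
im=cv2.imread("pics/top0.png"); c=im[150:350,150:350]; d=im[150:350,310:510]
cv2.imwrite("pics/topc.png",np.hstack([cv2.resize(c,(400,400),interpolation=2),cv2.resize(d,(400,400),interpolation=2)]))
E
```

```text
(no output)
```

View pics/topc.png

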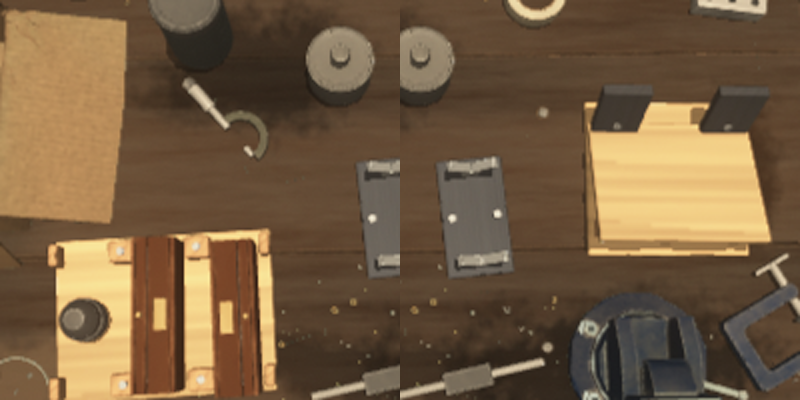

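The scene view shows the chuck and two cases in the rack around (225,255), the cradle around (325,280) and the stand around (410,305). In the top crop, the chuck is in the left (+y) slot and the cases are in the middle and right slots. The vee runs roughly along world x, and the backstop is on the far (+x) side.

```bash
python3 - <<'E'
from m import *
t=cv2.imread("pics/top0.png"); s=cv2.imread("pics/scene0.png")
f=lambda im,x,y,w,h,k:cv2.resize(im[y:y+h,x:x+w],None,fx=k,fy=k,interpolation=cv2.INTER_CUBIC)
cv2.imwrite("pics/rk.png",np.vstack([f(s,160,215,130,80,6)[:, :780],]))
cv2.imwrite("pics/t2.png",np.hstack([f(t,170,260,100,95,4),f(t,325,225,50,66,6)[:380],]) if 0 else f(t,172,258,122,95,6))
cv2.imwrite("pics/t3.png",f(t,325,185,185,100,4.3))
E
```

```text
(no output)
```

View pics/rk.png

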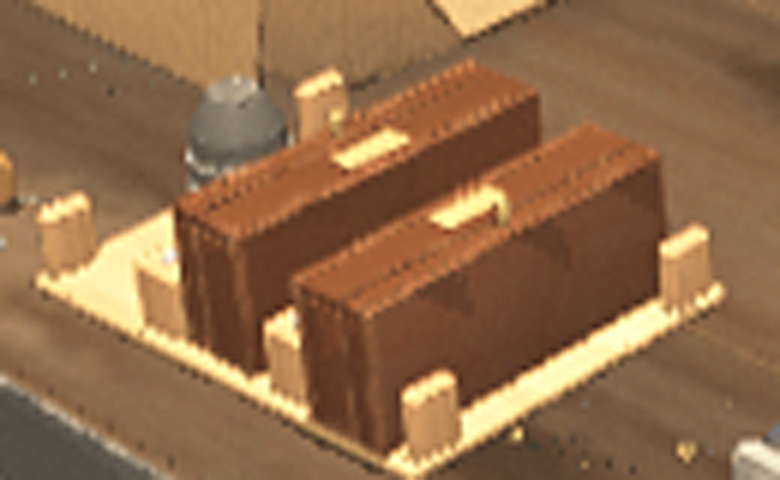

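View pics/t2.png

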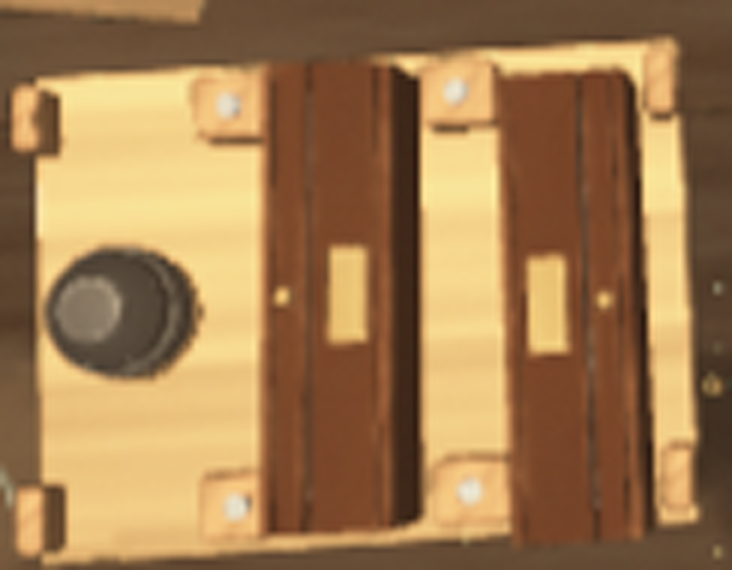

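View pics/t3.png

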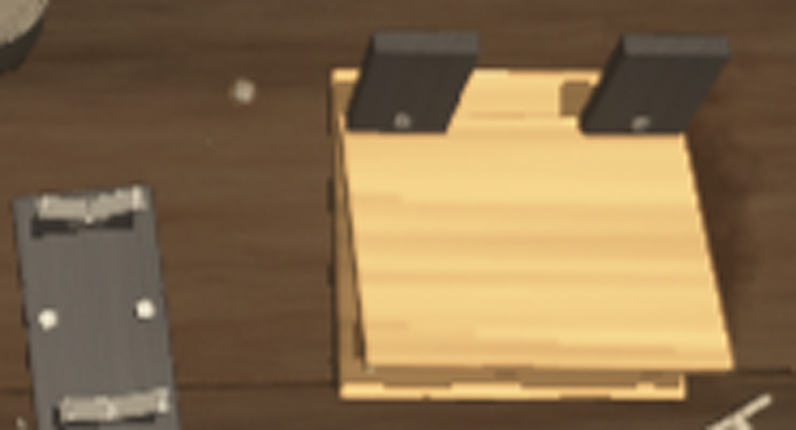

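The lids are on the thin sides of the seam: the middle case (M) has its lid toward +y and the right case (R) toward -y. In the t2 crop M's top face runs from (268,63) to (385,525) and R's from (498,72) to (643,540). In t3 the post feet are at columns 347–443 and 582–684 on row 131, and the vee notches are at (90,215) and (112,412).

```bash
cat > fit.py <<'E'
from m import *
from scipy.optimize import least_squares
K={c:cams.get_calibration(c) for c in("scene","top")}
def proj(c,P):
    k=K[c];E=np.array(k['extrinsics']);p=np.atleast_2d(P)@E[:3,:3].T+E[:3,3]
    return np.c_[k['fx']*p[:,0]/p[:,2]+k['cx'],k['fy']*p[:,1]/p[:,2]+k['cy']]
def pose(v,L):
    c,s=np.cos(v[2]),np.sin(v[2]);return np.array(L)@np.array([[c,-s,0],[s,c,0],[0,0,1]]).T+[v[0],v[1],0]
def fit(L,cam,px,x0):
    r=least_squares(lambda v:(proj(cam,pose(v,L))-px).ravel(),x0);return r.x,np.abs(r.fun).max()
def un(px,k,o): return (np.array(px,float)+.5)/k-.5+np.array(o)
def spt(x,y,z): c,s=np.cos(np.radians(20)),np.sin(np.radians(20));return [x*c+z*s,y,-x*s+z*c+.026]
E
python3 - <<'E'
from fit import *
def show(n,r): print(n,np.round(r[0],4),'deg',round(np.degrees(r[0][2]),2),'res',round(r[1],2))
T=lambda p:un(p,6,(172,258)); U=lambda p:un(p,4.3,(325,185))
box=lambda a,b,z:[[a,b,z],[a,-b,z],[-a,-b,z],[-a,b,z]]
M=fit(box(.075,.021,.068),"top",T([[268,63],[390,63],[385,525],[265,533]]),[.5,.1,0]);show("M",M)
R=fit(box(.075,.021,.068),"top",T([[498,72],[630,72],[643,540],[515,543]]),[.5,.1,0]);show("R",R)
k=fit(box(.0825,.111,.006),"top",T([[38,78],[675,40],[697,520],[40,565]]),[.5,.1,0]);show("rack",k)
for y in(-.076,0,.076): print(' slot',pose(k[0],[[0,y,0]])[0])
V=fit([[.048,0,.03],[-.048,0,.03]],"top",U([[90,215],[112,412]]),[.5,-.1,0]);show("vee",V)
L=[spt(0,.083,0),spt(0,.033,0),spt(0,-.033,0),spt(0,-.083,0),spt(-.125,.085,0),spt(-.125,-.085,0)]
S=fit(L,"top",U([[347,130],[443,131],[582,132],[684,133],[367,370],[733,370]]),[.6,-.3,0]);show("slope",S)
for n,v,P in(("vee",V,[0,0,.03]),("slope",S,spt(0,0,0)),("rack",k,[0,0,0]),("M",M,[0,0,.037]),("R",R,[0,0,.037])):
  print(n,[proj(c,pose(v[0],[P])).round(1).tolist() for c in("top","scene")])
E
```

```text
M [0.4394 0.2292 0.0077] deg 0.44 res 1.19
R [0.4343 0.1513 0.0298] deg 1.71 res 0.79
rack [0.439  0.2288 0.0412] deg 2.36 res 0.46
 slot [0.44209271 0.15284805 0.        ]
 slot [0.43896308 0.22878359 0.        ]
 slot [0.43583345 0.30471912 0.        ]
vee [ 0.5348 -0.0112  0.0809] deg 4.63 res 0.14
slope [ 0.6197 -0.2172 -0.0247] deg -1.42 res 1.58
vee [[[348.1, 257.3]], [[323.8, 271.6]]]
slope [[[444.1, 215.9]], [[423.5, 290.6]]]
rack [[[232.8, 307.1]], [[221.9, 263.8]]]
M [[[229.2, 306.6]], [[220.3, 250.1]]]
R [[[268.5, 308.4]], [[240.5, 262.2]]]
```

```bash
cat > go.py <<'E'
from fit import *
from scipy.spatial.transform import Rotation as Ro
def down(az): 
    a=np.radians(az);y=np.array([np.cos(a),np.sin(a),0]);z=np.array([0,0,-1.]);return Ro.from_matrix(np.c_[np.cross(y,z),y,z])
def about(az,th): a=np.radians(az);return Ro.from_rotvec(np.radians(th)*np.array([np.cos(a),np.sin(a),0]))
def cur(o=None):
    o=o or monitor.get_obs();w,x,y,z=o['tool_rot'];return np.array(o['eef_pos']),Ro.from_quat([x,y,z,w]),o
def go(*wps):
    p,R,o=cur();print('t',round(o['t'],2),'at',p.round(4),'F',np.round(o['contact_force'],1),'gw',round(o['gripper_width'],3),'q',np.round(o['q'],2))
    q,Q=p,R
    for P,T in wps:
        P=np.array(P);d=R.inv().apply(P-p)/.2;w=(R.inv()*T).as_rotvec()/np.pi
        n=max(np.linalg.norm(P-q)/.0417,np.degrees((Q.inv()*T).magnitude())/7.16);q,Q=P,T
        print('xyz',d.round(3),'w',w.round(3),'rows %.1f'%n)
E
python3 - <<'E'
from go import *
go(([.36,.42,.2],down(78)),([.4394,.2292,.18],down(91)))
E
```

```text
t 1.1 at [0.28   0.6142 0.2313] F [ 0.5 -0.   0.9] gw 1.001 q [-1.25  0.48  0.02  1.56 -0.01  1.11 -0.08]
xyz [-0.767 -0.718  0.157] w [ 0.   -0.   -0.07] rows 5.1
xyz [-1.524 -1.421  0.256] w [ 0.    -0.    -0.142] rows 5.0
```

Request:
jog_arm(
  plan=[
    {"x": -0.767, "y": -0.718, "z": 0.157, "wz": -0.07},
    {"x": -0.767, "y": -0.718, "z": 0.157, "wz": -0.07},
    {"x": -0.767, "y": -0.718, "z": 0.157, "wz": -0.07},
    {"x": -0.767, "y": -0.718, "z": 0.157, "wz": -0.07},
    {"x": -0.98, "y": -0.92, "z": 0.157, "wz": -0.1},
    {"x": -0.98, "y": -0.92, "z": 0.157, "wz": -0.142},
    {"x": -0.98, "y": -0.92, "z": 0.157, "wz": -0.142},
    {"x": -0.98, "y": -0.92, "z": 0.157, "wz": -0.142},
  ],
  hand=0.42,
)

```text
invalid input at $.plan[0]: expected keys x, y, z, wx, wy, wz
```

```bash
python3 - <<'E'
from go import *
go(([.4394,.2292,.11],down(91)),([.4394,.2292,.026],down(91)))
E
```

```text
t 1.1 at [0.28   0.6142 0.2313] F [ 0.5 -0.   0.9] gw 1.001 q [-1.25  0.48  0.02  1.56 -0.01  1.11 -0.08]
xyz [-1.524 -1.421  0.606] w [ 0.    -0.    -0.142] rows 10.4
xyz [-1.524 -1.421  1.026] w [ 0.    -0.    -0.142] rows 2.0
```

Request:
jog_arm(
  plan=[
    {"x": -0.767, "y": -0.718, "z": 0.157, "wx": 0, "wy": 0, "wz": -0.07},
    {"x": -0.767, "y": -0.718, "z": 0.157, "wx": 0, "wy": 0, "wz": -0.07},
    {"x": -0.767, "y": -0.718, "z": 0.157, "wx": 0, "wy": 0, "wz": -0.07},
    {"x": -0.767, "y": -0.718, "z": 0.157, "wx": 0, "wy": 0, "wz": -0.07},
    {"x": -0.98, "y": -0.92, "z": 0.157, "wx": 0, "wy": 0, "wz": -0.142},
    {"x": -0.98, "y": -0.92, "z": 0.157, "wx": 0, "wy": 0, "wz": -0.142},
    {"x": -0.98, "y": -0.92, "z": 0.157, "wx": 0, "wy": 0, "wz": -0.142},
  ],
  hand=0.42,
)

```text
t: 1.68
eef_pos: [0.3842, 0.3597, 0.1996]
tool_rot: [0.0, -0.009, 1.0, -0.001]
contact_force: [0.5, -0.6, 0.0]
gripper_width: 0.709
```

```bash
python3 - <<'E'
from go import *
go(([.4394,.2292,.12],down(91)),([.4394,.2292,.026],down(91)))
E
```

```text
t 1.68 at [0.3842 0.3597 0.1996] F [ 0.5 -0.6  0. ] gw 0.709 q [-0.87  0.27 -0.01  1.94  0.    0.93  0.71]
xyz [-0.264 -0.657  0.4  ] w [-0.001  0.     0.   ] rows 3.9
xyz [-0.263 -0.656  0.87 ] w [-0.001  0.     0.   ] rows 2.3
```

Request:
jog_arm(
  plan=[
    {"x": -0.264, "y": -0.657, "z": 0.2, "wx": 0, "wy": 0, "wz": 0},
    {"x": -0.264, "y": -0.657, "z": 0.2, "wx": 0, "wy": 0, "wz": 0},
    {"x": -0.264, "y": -0.657, "z": 0.2, "wx": 0, "wy": 0, "wz": 0},
    {"x": -0.264, "y": -0.657, "z": 0.4, "wx": 0, "wy": 0, "wz": 0},
    {"x": -0.264, "y": -0.657, "z": 0.4, "wx": 0, "wy": 0, "wz": 0},
    {"x": -0.264, "y": -0.657, "z": 0.4, "wx": 0, "wy": 0, "wz": 0},
    {"x": -0.264, "y": -0.657, "z": 0.55, "wx": 0, "wy": 0, "wz": 0},
    {"x": -0.264, "y": -0.657, "z": 0.7, "wx": 0, "wy": 0, "wz": 0},
    {"x": -0.264, "y": -0.657, "z": 0.87, "wx": 0, "wy": 0, "wz": 0},
    {"x": -0.264, "y": -0.657, "z": 0.87, "wx": 0, "wy": 0, "wz": 0},
    {"x": -0.264, "y": -0.657, "z": 0.87, "wx": 0, "wy": 0, "wz": 0},
  ],
)

```text
t: 2.6
eef_pos: [0.4386, 0.2297, 0.0258]
tool_rot: [-0.001, -0.01, 1.0, -0.002]
contact_force: [1.3, -0.0, 0.0]
gripper_width: 0.713
```

Request:
jog_arm(
  plan=[
    {"x": 0, "y": 0, "z": 0, "wx": 0, "wy": 0, "wz": 0},
    {"x": 0, "y": 0, "z": 0, "wx": 0, "wy": 0, "wz": 0},
    {"x": 0, "y": 0, "z": 0, "wx": 0, "wy": 0, "wz": 0},
    {"x": 0, "y": 0, "z": 0, "wx": 0, "wy": 0, "wz": 0},
    {"x": 0, "y": 0, "z": 0, "wx": 0, "wy": 0, "wz": 0},
    {"x": 0, "y": 0, "z": 0, "wx": 0, "wy": 0, "wz": 0},
  ],
  hand=-1,
  grip_force=50,
)

```text
t: 3.1
eef_pos: [0.4399, 0.2307, 0.0282]
tool_rot: [0.001, -0.01, 1.0, -0.001]
contact_force: [-1.3, -1.1, 8.3]
gripper_width: 0.484
```

```bash
python3 - <<'E'
from go import *
go(([.4394,.2292,.17],down(91)))
E
```

```text
t 3.1 at [0.4399 0.2307 0.0282] F [-1.3 -1.1  8.3] gw 0.484 q [-0.64  0.49  0.04  2.13 -0.03  0.52  1.01]
xyz [ 0.002 -0.008 -0.709] w [-0.     0.     0.001] rows 3.4
```

Request:
jog_arm(
  plan=[
    {"x": 0, "y": 0, "z": -0.36, "wx": 0, "wy": 0, "wz": 0},
    {"x": 0, "y": 0, "z": -0.6, "wx": 0, "wy": 0, "wz": 0},
    {"x": 0, "y": 0, "z": -0.72, "wx": 0, "wy": 0, "wz": 0},
    {"x": 0, "y": 0, "z": -0.72, "wx": 0, "wy": 0, "wz": 0},
    {"x": -0.3, "y": -0.6, "z": -0.72, "wx": 0, "wy": 0, "wz": 0},
    {"x": -0.45, "y": -0.95, "z": -0.72, "wx": 0, "wy": 0, "wz": 0},
    {"x": -0.45, "y": -0.95, "z": -0.72, "wx": 0, "wy": 0, "wz": 0},
    {"x": -0.45, "y": -0.95, "z": -0.72, "wx": 0, "wy": 0, "wz": 0},
    {"x": -0.45, "y": -0.95, "z": -0.72, "wx": 0, "wy": 0, "wz": 0},
    {"x": -0.45, "y": -0.95, "z": -0.72, "wx": 0, "wy": 0, "wz": 0},
  ],
)

```text
t: 3.93
eef_pos: [0.5366, 0.0331, 0.1742]
tool_rot: [0.003, -0.005, 1.0, -0.003]
contact_force: [0.3, -2.2, -3.9]
gripper_width: 0.483
```

```bash
python3 - <<'E'
from go import *
A=4.63;R1=about(A,45)*down(90+A)
lat=np.array([-np.sin(np.radians(A)),np.cos(np.radians(A)),0])
C=np.array([.5348,-.0112,.0668])-.0071*lat
T=C+R1.apply([0,0,.009])
go((T+[0,0,.07],R1),(T,R1))
E
```

```text
t 3.93 at [0.5366 0.0331 0.1742] F [ 0.3 -2.2 -3.9] gw 0.483 q [-0.33  0.32  0.18  1.96 -0.06  0.87  1.46]
xyz [ 0.012 -0.224  0.22 ] w [-0.252  0.011 -0.021] rows 6.4
xyz [ 0.014 -0.222  0.57 ] w [-0.252  0.011 -0.021] rows 1.7
```

Request:
jog_arm(
  plan=[
    {"x": 0.012, "y": -0.224, "z": 0.0, "wx": -0.252, "wy": 0.011, "wz": -0.021},
    {"x": 0.012, "y": -0.224, "z": 0.0, "wx": -0.252, "wy": 0.011, "wz": -0.021},
    {"x": 0.012, "y": -0.224, "z": 0.0, "wx": -0.252, "wy": 0.011, "wz": -0.021},
    {"x": 0.012, "y": -0.224, "z": 0.0, "wx": -0.252, "wy": 0.011, "wz": -0.021},
    {"x": 0.012, "y": -0.224, "z": 0.0, "wx": -0.252, "wy": 0.011, "wz": -0.021},
    {"x": 0.012, "y": -0.224, "z": 0.1, "wx": -0.252, "wy": 0.011, "wz": -0.021},
    {"x": 0.012, "y": -0.224, "z": 0.2, "wx": -0.252, "wy": 0.011, "wz": -0.021},
    {"x": 0.012, "y": -0.224, "z": 0.3, "wx": -0.252, "wy": 0.011, "wz": -0.021},
    {"x": 0.013, "y": -0.223, "z": 0.45, "wx": -0.252, "wy": 0.011, "wz": -0.021},
    {"x": 0.013, "y": -0.223, "z": 0.5, "wx": -0.252, "wy": 0.011, "wz": -0.021},
    {"x": 0.013, "y": -0.223, "z": 0.53, "wx": -0.252, "wy": 0.011, "wz": -0.021},
    {"x": 0.013, "y": -0.223, "z": 0.53, "wx": -0.252, "wy": 0.011, "wz": -0.021},
  ],
)

```text
t: 4.93
eef_pos: [0.5349, -0.0117, 0.0685]
tool_rot: [-0.016, -0.038, 0.923, 0.383]
contact_force: [0.1, 0.3, -3.0]
gripper_width: 0.482
```

```bash
python3 - <<'E'
from go import *
A=4.63;R1=about(A,45)*down(90+A)
lat=np.array([-np.sin(np.radians(A)),np.cos(np.radians(A)),0])
C=np.array([.5348,-.0112,.0668])-.0071*lat
T=C+R1.apply([0,0,.009])
go((T,R1))
im=cams.read_camera("scene");im2=cams.read_camera("top")
f=lambda im,x,y,w,h,k:cv2.resize(im[y:y+h,x:x+w],None,fx=k,fy=k,interpolation=cv2.INTER_CUBIC)
cv2.imwrite("pics/v1.png",np.hstack([f(im,270,190,100,130,4),f(im2,300,195,100,130,4)])[:,:,::-1])
E
```

```text
t 4.93 at [ 0.5349 -0.0117  0.0685] F [ 0.1  0.3 -3. ] gw 0.482 q [ 0.34  0.7  -0.04  1.87 -0.8   1.09  2.54]
xyz [ 0.    -0.029  0.028] w [ 0.    -0.001  0.   ] rows 0.2
```

View pics/v1.png

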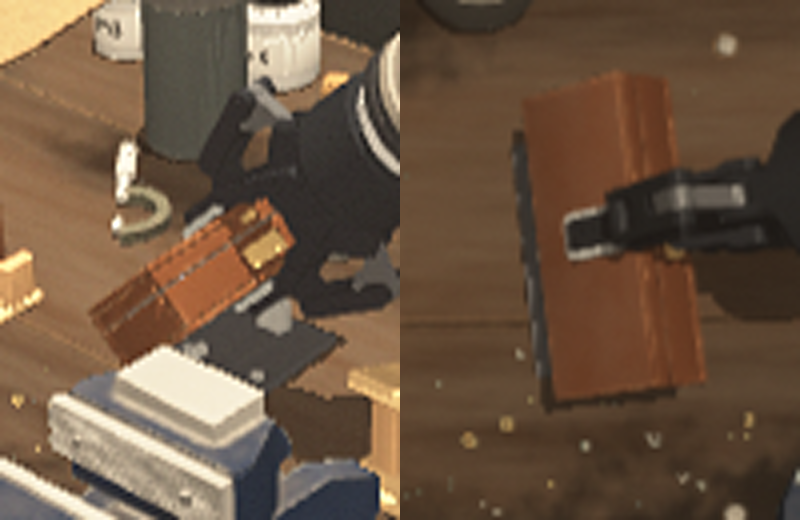

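In v1 the case is held tilted 45°, hook and lid up, hovering parallel over the cradle (left half around (200,280), right half around (615,240)). I'll lower it to contact.

Request:
jog_arm(
  plan=[
    {"x": 0, "y": -0.015, "z": 0.014, "wx": 0, "wy": 0, "wz": 0},
    {"x": 0, "y": -0.025, "z": 0.024, "wx": 0, "wy": 0, "wz": 0},
    {"x": 0, "y": -0.032, "z": 0.031, "wx": 0, "wy": 0, "wz": 0},
    {"x": 0, "y": -0.035, "z": 0.034, "wx": 0, "wy": 0, "wz": 0},
    {"x": 0, "y": -0.035, "z": 0.034, "wx": 0, "wy": 0, "wz": 0},
  ],
)

```text
t: 5.45
eef_pos: [0.5366, -0.0124, 0.0611]
tool_rot: [-0.014, -0.038, 0.923, 0.383]
contact_force: [0.6, -2.6, 3.4]
gripper_width: 0.483
```

Request:
jog_arm(
  plan=[
    {"x": 0, "y": 0, "z": 0, "wx": 0, "wy": 0, "wz": 0},
    {"x": 0, "y": 0, "z": 0, "wx": 0, "wy": 0, "wz": 0},
    {"x": 0, "y": 0, "z": 0, "wx": 0, "wy": 0, "wz": 0},
    {"x": 0, "y": 0, "z": 0, "wx": 0, "wy": 0, "wz": 0},
    {"x": 0, "y": 0, "z": -0.2, "wx": 0, "wy": 0, "wz": 0},
    {"x": 0, "y": 0, "z": -0.4, "wx": 0, "wy": 0, "wz": 0},
    {"x": 0, "y": 0, "z": -0.6, "wx": 0, "wy": 0, "wz": 0},
    {"x": 0, "y": 0, "z": -0.6, "wx": 0, "wy": 0, "wz": 0},
  ],
  hand=0.42,
)

```text
t: 6.12
eef_pos: [0.5462, -0.1048, 0.1501]
tool_rot: [-0.01, -0.036, 0.925, 0.379]
contact_force: [1.8, -1.5, -0.1]
gripper_width: 0.709
```

```bash
python3 - <<'E'
from go import *
A=4.63;R2=about(A,-45)*down(90+A)
lat=np.array([-np.sin(np.radians(A)),np.cos(np.radians(A)),0])
C=np.array([.5348,-.0112,.0668])-.0071*lat
T=C+R2.apply([0,0,.015])
go((C+[0,-.02,.15],about(A,0)*down(90+A)),(T+R2.apply([0,0,-.1]),R2),(T,R2))
E
```

```text
t 6.12 at [ 0.5462 -0.1048  0.1501] F [ 1.8 -1.5 -0.1] gw 0.709 q [ 0.41  0.64  0.04  1.74 -0.71  1.3   2.49]
xyz [ 0.026  0.473 -0.002] w [ 0.248  0.004 -0.001] rows 6.2
xyz [0.025 0.443 0.599] w [ 0.498  0.003 -0.002] rows 6.3
xyz [ 0.026 -0.057  0.603] w [ 0.498  0.003 -0.002] rows 2.4
```

Request:
jog_arm(
  plan=[
    {"x": 0.026, "y": 0.473, "z": 0, "wx": 0.248, "wy": 0.004, "wz": 0},
    {"x": 0.026, "y": 0.473, "z": 0, "wx": 0.248, "wy": 0.004, "wz": 0},
    {"x": 0.026, "y": 0.473, "z": 0, "wx": 0.248, "wy": 0.004, "wz": 0},
    {"x": 0.026, "y": 0.473, "z": 0, "wx": 0.248, "wy": 0.004, "wz": 0},
    {"x": 0.026, "y": 0.473, "z": 0, "wx": 0.248, "wy": 0.004, "wz": 0},
    {"x": 0.026, "y": 0.473, "z": 0, "wx": 0.248, "wy": 0.004, "wz": 0},
    {"x": 0.025, "y": 0.53, "z": 0.45, "wx": 0.498, "wy": 0.003, "wz": 0},
    {"x": 0.025, "y": 0.443, "z": 0.599, "wx": 0.498, "wy": 0.003, "wz": 0},
    {"x": 0.025, "y": 0.443, "z": 0.599, "wx": 0.498, "wy": 0.003, "wz": 0},
    {"x": 0.025, "y": 0.443, "z": 0.599, "wx": 0.498, "wy": 0.003, "wz": 0},
    {"x": 0.025, "y": 0.443, "z": 0.599, "wx": 0.498, "wy": 0.003, "wz": 0},
    {"x": 0.025, "y": 0.443, "z": 0.599, "wx": 0.498, "wy": 0.003, "wz": 0},
  ],
  hand=1,
)

```text
t: 7.12
eef_pos: [0.5304, 0.0437, 0.1267]
tool_rot: [0.013, -0.037, 0.945, -0.323]
contact_force: [0.1, 0.3, -1.1]
gripper_width: 0.999
```

```bash
python3 - <<'E'
from go import *
A=4.63;R2=about(A,-45)*down(90+A)
lat=np.array([-np.sin(np.radians(A)),np.cos(np.radians(A)),0])
C=np.array([.5348,-.0112,.0668])-.0071*lat
T=C+R2.apply([0,0,.015])
go((T,R2))
im=cams.read_camera("scene");im2=cams.read_camera("top")
f=lambda im,x,y,w,h,k:cv2.resize(im[y:y+h,x:x+w],None,fx=k,fy=k,interpolation=cv2.INTER_CUBIC)
cv2.imwrite("pics/v2.png",np.hstack([f(im,270,190,100,130,4),f(im2,300,195,100,130,4)])[:,:,::-1])
E
```

```text
t 7.12 at [0.5304 0.0437 0.1267] F [ 0.1  0.3 -1.1] gw 0.999 q [-0.76  0.54  0.28  1.96  0.53  1.02  0.78]
xyz [-0.001 -0.072  0.502] w [ 0.04  -0.001 -0.001] rows 2.4
```

View pics/v2.png

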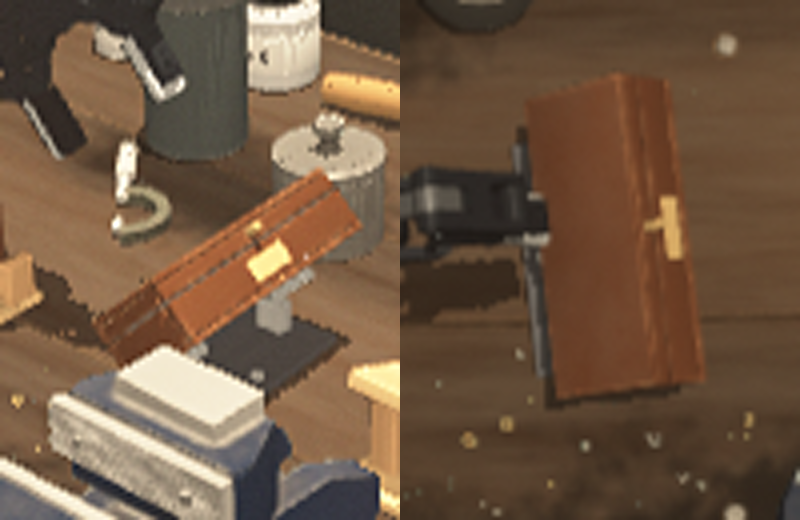

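The case is seated in the vee at 45° with its lid face clear. In v2, the open gripper approaches from the lid side (top-left of the left half, around (110,90)).

Request:
jog_arm(
  plan=[
    {"x": 0, "y": -0.072, "z": 0, "wx": 0.04, "wy": 0, "wz": 0},
    {"x": 0, "y": -0.072, "z": 0.06, "wx": 0.04, "wy": 0, "wz": 0},
    {"x": 0, "y": -0.072, "z": 0.15, "wx": 0.04, "wy": 0, "wz": 0},
    {"x": 0, "y": -0.072, "z": 0.27, "wx": 0.04, "wy": 0, "wz": 0},
    {"x": 0, "y": -0.072, "z": 0.39, "wx": 0.04, "wy": 0, "wz": 0},
    {"x": 0, "y": -0.072, "z": 0.5, "wx": 0.04, "wy": 0, "wz": 0},
    {"x": 0, "y": -0.072, "z": 0.5, "wx": 0.04, "wy": 0, "wz": 0},
    {"x": 0, "y": -0.072, "z": 0.5, "wx": 0.04, "wy": 0, "wz": 0},
  ],
)

```text
t: 7.88
eef_pos: [0.5339, -0.0266, 0.0532]
tool_rot: [0.012, -0.039, 0.924, -0.38]
contact_force: [-0.2, 0.4, 0.2]
gripper_width: 0.999
```

Request:
jog_arm(
  plan=[
    {"x": 0, "y": 0, "z": 0, "wx": 0, "wy": 0, "wz": 0},
    {"x": 0, "y": 0, "z": 0, "wx": 0, "wy": 0, "wz": 0},
    {"x": 0, "y": 0, "z": 0, "wx": 0, "wy": 0, "wz": 0},
    {"x": 0, "y": 0, "z": 0, "wx": 0, "wy": 0, "wz": 0},
    {"x": 0, "y": 0, "z": 0, "wx": 0, "wy": 0, "wz": 0},
    {"x": 0, "y": 0, "z": 0, "wx": 0, "wy": 0, "wz": 0},
  ],
  hand=-1,
  grip_force=50,
)

```text
t: 8.38
eef_pos: [0.5348, -0.0292, 0.0571]
tool_rot: [0.012, -0.037, 0.923, -0.382]
contact_force: [-0.1, -4.2, 15.2]
gripper_width: 0.724
```

```bash
python3 - <<'E'
from go import *
A=4.63;R2=about(A,-45)*down(90+A)
lat=np.array([-np.sin(np.radians(A)),np.cos(np.radians(A)),0])
C=np.array([.5348,-.0112,.0668])-.0071*lat
p,R,o=cur(); print("C in tool",R.inv().apply(C-p))
S=np.array([.6197,-.2172,0]);ya=-1.42
go((p+[0,0,.12],down(60)),(p+[0,-.12,.12],down(ya)),(S+[-.03,0,.2],about(90+ya,20)*down(ya)))
print((about(90+ya,20)*down(ya)).as_matrix().round(2))
E
```

```text
C in tool [-0.0013784   0.00081818 -0.01456055]
t 8.38 at [ 0.5348 -0.0292  0.0571] F [-0.1 -4.2 15.2] gw 0.724 q [-0.74  0.71  0.34  2.02  0.67  0.89  0.66]
xyz [ 0.003 -0.424 -0.424] w [-0.243  0.073  0.182] rows 7.8
xyz [ 0.05  -0.847 -0.001] w [-0.189  0.207  0.503] rows 8.6
xyz [-0.197 -1.184  0.171] w [-0.106  0.287  0.453] rows 2.8
[[ 0.02  0.94 -0.34]
 [ 1.   -0.02  0.01]
 [ 0.   -0.34 -0.94]]
```

Request:
jog_arm(
  plan=[
    {"x": 0, "y": -0.14, "z": -0.14, "wx": 0, "wy": 0, "wz": 0},
    {"x": 0, "y": -0.424, "z": -0.424, "wx": 0, "wy": 0, "wz": 0},
    {"x": 0, "y": -0.424, "z": -0.424, "wx": 0, "wy": 0, "wz": 0},
    {"x": 0, "y": -0.424, "z": -0.424, "wx": -0.1, "wy": 0.04, "wz": 0.1},
    {"x": 0.02, "y": -0.6, "z": -0.3, "wx": -0.243, "wy": 0.073, "wz": 0.182},
    {"x": 0.05, "y": -0.847, "z": 0, "wx": -0.189, "wy": 0.207, "wz": 0.503},
    {"x": 0.05, "y": -0.847, "z": 0, "wx": -0.189, "wy": 0.207, "wz": 0.503},
    {"x": 0.05, "y": -0.847, "z": 0, "wx": -0.189, "wy": 0.207, "wz": 0.503},
    {"x": 0.05, "y": -0.847, "z": 0, "wx": -0.189, "wy": 0.207, "wz": 0.503},
    {"x": 0.05, "y": -0.847, "z": 0, "wx": -0.189, "wy": 0.207, "wz": 0.503},
    {"x": 0.05, "y": -0.847, "z": 0, "wx": -0.189, "wy": 0.207, "wz": 0.503},
    {"x": 0.05, "y": -0.847, "z": 0, "wx": -0.189, "wy": 0.207, "wz": 0.503},
  ],
)

```text
t: 9.38
eef_pos: [0.5352, -0.1483, 0.1775]
tool_rot: [0.005, 0.449, 0.882, -0.143]
contact_force: [0.2, -0.8, -4.3]
gripper_width: 0.715
```

```bash
cat >> go.py <<'E'
S=np.array([.6197,-.2172,.026]);YA=-1.42
RS=about(90+YA,20)*down(YA)
def slopeW(x,y,z): # slope coords -> world
    return S+Ro.from_euler('z',YA,degrees=True).apply(np.array(spt(x,y,z))-[0,0,.026])
def tcp_for(x,y,z,off): return slopeW(x,y,z)-RS.apply(off)   # off = case centre in tool frame
def where(off): 
    p,R,_=cur(); M=RS.as_matrix(); c=p+R.apply(off)-S; return np.array([c@M[:,1],c@M[:,0],-c@M[:,2]])
E
python3 - <<'E'
from go import *
off=[-.001,0,-.0145]
go((tcp_for(-.045,0,.13,off),RS),(tcp_for(-.045,0,.029,off),RS))
E
```

```text
t 9.38 at [ 0.5352 -0.1483  0.1775] F [ 0.2 -0.8 -4.3] gw 0.715 q [-0.36  0.42  0.47  1.88  0.1   0.98  0.66]
xyz [-0.493  0.17   0.17 ] w [0.044 0.103 0.191] rows 5.6
xyz [-0.322  0.152  0.645] w [0.044 0.103 0.191] rows 2.4
```

Request:
jog_arm(
  plan=[
    {"x": -0.493, "y": 0.17, "z": 0.17, "wx": 0.044, "wy": 0.103, "wz": 0.191},
    {"x": -0.493, "y": 0.17, "z": 0.17, "wx": 0.044, "wy": 0.103, "wz": 0.191},
    {"x": -0.493, "y": 0.17, "z": 0.17, "wx": 0.044, "wy": 0.103, "wz": 0.191},
    {"x": -0.493, "y": 0.17, "z": 0.17, "wx": 0.044, "wy": 0.103, "wz": 0.191},
    {"x": -0.493, "y": 0.17, "z": 0.17, "wx": 0.044, "wy": 0.103, "wz": 0.191},
    {"x": -0.493, "y": 0.17, "z": 0.17, "wx": 0.044, "wy": 0.103, "wz": 0.191},
    {"x": -0.493, "y": 0.17, "z": 0.17, "wx": 0.044, "wy": 0.103, "wz": 0.191},
    {"x": -0.493, "y": 0.17, "z": 0.17, "wx": 0.044, "wy": 0.103, "wz": 0.191},
  ],
)

```text
t: 10.05
eef_pos: [0.6171, -0.2161, 0.15]
tool_rot: [-0.124, 0.704, 0.689, -0.121]
contact_force: [-0.3, -0.2, -4.0]
gripper_width: 0.718
```

```bash
python3 - <<'E'
from go import *
off=[-.001,0,-.0145]
print(where(off))
go((tcp_for(-.045,0,.029,off),RS),(tcp_for(-.045,0,.022,off),RS))
im=cams.read_camera("scene");im2=cams.read_camera("top")
f=lambda im,x,y,w,h,k:cv2.resize(im[y:y+h,x:x+w],None,fx=k,fy=k,interpolation=cv2.INTER_CUBIC)
cv2.imwrite("pics/v3.png",np.hstack([f(im,350,210,130,150,3),f(im2,390,160,130,150,3)])[:,:,::-1])
E
```

```text
[-4.48903411e-02  3.48142487e-05  1.30079565e-01]
t 10.05 at [ 0.6171 -0.2161  0.15  ] F [-0.3 -0.2 -4. ] gw 0.718 q [-0.11  0.77  0.53  1.43 -0.25  1.37  0.43]
xyz [ 0.    -0.002  0.505] w [0.001 0.    0.001] rows 2.4
xyz [ 0.    -0.002  0.54 ] w [0.001 0.    0.001] rows 0.2
```

View pics/v3.png

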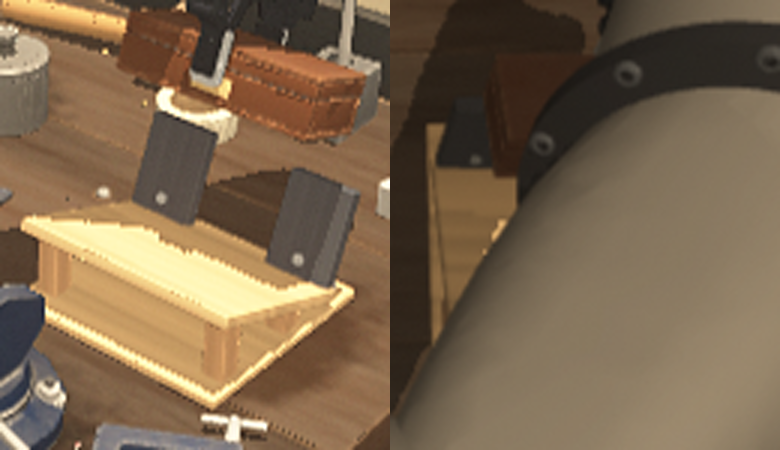

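In v3 the case is parallel above the board, hook side up-slope toward the camera (left half around (245,80)), and lines up with both posts (around (180,165) and (315,225)). Next I'll lower it.

Request:
jog_arm(
  plan=[
    {"x": 0, "y": 0, "z": 0.15, "wx": 0, "wy": 0, "wz": 0},
    {"x": 0, "y": 0, "z": 0.3, "wx": 0, "wy": 0, "wz": 0},
    {"x": 0, "y": 0, "z": 0.42, "wx": 0, "wy": 0, "wz": 0},
    {"x": 0, "y": 0, "z": 0.48, "wx": 0, "wy": 0, "wz": 0},
    {"x": 0, "y": 0, "z": 0.505, "wx": 0, "wy": 0, "wz": 0},
    {"x": 0, "y": 0, "z": 0.515, "wx": 0, "wy": 0, "wz": 0},
    {"x": 0, "y": 0, "z": 0.525, "wx": 0, "wy": 0, "wz": 0},
    {"x": 0, "y": 0, "z": 0.535, "wx": 0, "wy": 0, "wz": 0},
    {"x": 0, "y": 0, "z": 0.535, "wx": 0, "wy": 0, "wz": 0},
  ],
)

```text
t: 10.9
eef_pos: [0.5817, -0.2142, 0.0504]
tool_rot: [-0.123, 0.703, 0.69, -0.12]
contact_force: [0.6, 0.9, -4.3]
gripper_width: 0.712
```

```bash
python3 - <<'E'
from go import *
off=[-.001,0,-.0145]
print(where(off)); go((tcp_for(-.034,0,.023,off),RS),(tcp_for(-.031,0,.021,off),RS))
E
```

```text
[-0.04413829  0.00109373  0.02444511]
t 10.9 at [ 0.5817 -0.2142  0.0504] F [ 0.6  0.9 -4.3] gw 0.712 q [-0.1   0.83  0.49  1.58 -0.28  1.17  0.45]
xyz [-0.006  0.05   0.007] w [0.001 0.    0.002] rows 0.2
xyz [-0.006  0.065  0.017] w [0.001 0.    0.002] rows 0.1
```

Request:
jog_arm(
  plan=[
    {"x": -0.005, "y": 0.015, "z": 0.005, "wx": 0, "wy": 0, "wz": 0},
    {"x": -0.005, "y": 0.03, "z": 0.01, "wx": 0, "wy": 0, "wz": 0},
    {"x": -0.005, "y": 0.04, "z": 0.013, "wx": 0, "wy": 0, "wz": 0},
    {"x": -0.005, "y": 0.05, "z": 0.015, "wx": 0, "wy": 0, "wz": 0},
    {"x": -0.005, "y": 0.055, "z": 0.015, "wx": 0, "wy": 0, "wz": 0},
    {"x": -0.005, "y": 0.055, "z": 0.015, "wx": 0, "wy": 0, "wz": 0},
  ],
)

```text
t: 11.4
eef_pos: [0.5916, -0.2155, 0.0446]
tool_rot: [-0.123, 0.703, 0.69, -0.12]
contact_force: [0.5, 0.1, 4.4]
gripper_width: 0.713
```

```bash
python3 - <<'E'
from go import *
off=[-.001,0,-.0145]
print(where(off)); p,R,o=cur(); print(R.inv().apply(o['contact_force']),o['torque'])
E
```

```text
[-3.28311286e-02  3.08271475e-05  2.23327153e-02]
[ 0.06720337 -0.98818673 -4.30722807] [ 0.54946438  0.09490346 -0.04140745]
```

Request:
jog_arm(
  plan=[
    {"x": 0, "y": 0.008, "z": 0, "wx": 0, "wy": 0, "wz": 0},
    {"x": 0, "y": 0.014, "z": 0, "wx": 0, "wy": 0, "wz": 0},
    {"x": 0, "y": 0.018, "z": 0, "wx": 0, "wy": 0, "wz": 0},
    {"x": 0, "y": 0.02, "z": 0, "wx": 0, "wy": 0, "wz": 0},
    {"x": 0, "y": 0.02, "z": 0, "wx": 0, "wy": 0, "wz": 0},
  ],
)

```text
t: 11.82
eef_pos: [0.5929, -0.2156, 0.044]
tool_rot: [-0.125, 0.704, 0.689, -0.121]
contact_force: [-6.7, 2.8, 9.8]
gripper_width: 0.716
```

```bash
python3 - <<'E'
from go import *
off=[-.001,0,-.0145]
print(where(off)); p,R,o=cur(); print(R.inv().apply(o['contact_force']),o['torque'])
E
```

```text
[-0.03131708 -0.00011564  0.02224052]
[ 2.62545112 -9.66129001 -6.89180954] [ 0.69196944  1.98859147 -0.53911058]
```

Request:
jog_arm(
  plan=[
    {"x": 0, "y": 0.002, "z": 0, "wx": 0, "wy": 0, "wz": 0.005},
    {"x": 0, "y": 0.004, "z": 0, "wx": 0, "wy": 0, "wz": 0.01},
    {"x": 0, "y": 0.004, "z": 0, "wx": 0, "wy": 0, "wz": 0.01},
    {"x": 0, "y": 0.004, "z": 0, "wx": 0, "wy": 0, "wz": 0.01},
  ],
)

```text
t: 12.15
eef_pos: [0.5916, -0.2156, 0.0442]
tool_rot: [-0.125, 0.714, 0.677, -0.124]
contact_force: [-7.3, 1.7, 9.3]
gripper_width: 0.718
```

```bash
python3 - <<'E'
from go import *
off=[-.001,0,-.0145]
print(where(off)); p,R,o=cur(); print(R.inv().apply(o['contact_force']),o['torque'],np.degrees((R.inv()*RS).as_rotvec()))
E
```

```text
[-3.26407476e-02 -7.73226568e-05  2.19687569e-02]
[  1.20387343 -10.12221155  -6.20384289] [1.00914761 1.64264936 0.39101742] [-0.3068231  -0.06581141 -1.58888642]
```

Request:
jog_arm(
  plan=[
    {"x": 0, "y": 0.002, "z": 0, "wx": 0, "wy": 0, "wz": -0.004},
    {"x": 0, "y": 0.002, "z": 0, "wx": 0, "wy": 0, "wz": -0.004},
    {"x": 0, "y": 0.002, "z": 0, "wx": 0, "wy": 0, "wz": -0.004},
  ],
)

```text
t: 12.4
eef_pos: [0.5923, -0.2158, 0.044]
tool_rot: [-0.125, 0.71, 0.682, -0.124]
contact_force: [-1.0, -1.1, 1.7]
gripper_width: 0.716
```

Request:
jog_arm(
  plan=[
    {"x": 0, "y": 0, "z": 0, "wx": 0, "wy": 0, "wz": 0},
    {"x": 0, "y": 0, "z": 0, "wx": 0, "wy": 0, "wz": 0},
    {"x": 0, "y": 0, "z": 0, "wx": 0, "wy": 0, "wz": 0},
    {"x": 0, "y": 0, "z": 0, "wx": 0, "wy": 0, "wz": 0},
    {"x": 0, "y": 0, "z": -0.15, "wx": 0, "wy": 0, "wz": 0},
    {"x": 0, "y": 0, "z": -0.3, "wx": 0, "wy": 0, "wz": 0},
    {"x": 0, "y": 0, "z": -0.5, "wx": 0, "wy": 0, "wz": 0},
    {"x": 0, "y": 0, "z": -0.65, "wx": 0, "wy": 0, "wz": 0},
    {"x": 0, "y": 0, "z": -0.65, "wx": 0, "wy": 0, "wz": 0},
  ],
  hand=1,
)

```text
t: 13.15
eef_pos: [0.6421, -0.2183, 0.1725]
tool_rot: [-0.12, 0.71, 0.683, -0.121]
contact_force: [0.7, 0.0, 0.4]
gripper_width: 0.999
```

```bash
python3 - <<'E'
from go import *
im=cams.read_camera("scene")
f=lambda im,x,y,w,h,k:cv2.resize(im[y:y+h,x:x+w],None,fx=k,fy=k,interpolation=cv2.INTER_CUBIC)
cv2.imwrite("pics/v4.png",f(im,350,210,130,130,4)[:,:,::-1])
print([(np.round(d['location'],1).tolist(),round(d['confidence'],2)) for d in finder.place_of("scene","case_a_center")])
print(proj("scene",[slopeW(-.031,0,.021)]))
go(([.5,-.05,.2],down(-50)),([.4343,.1513,.2],down(-88.3)))
E
```

```text
[([420.1, 283.4], 0.58)]
[[418.1186124  282.76288467]]
t 13.25 at [ 0.6383 -0.2173  0.1671] F [-0.2 -0.  -1.4] gw 0.997 q [-0.1   0.79  0.54  1.35 -0.26  1.43  0.4 ]
xyz [ 0.808 -0.738  0.09 ] w [-0.104  0.048  0.262] rows 7.2
xyz [ 1.801 -1.085  0.212] w [-0.088  0.085  0.472] rows 5.3
```

View pics/v4.png

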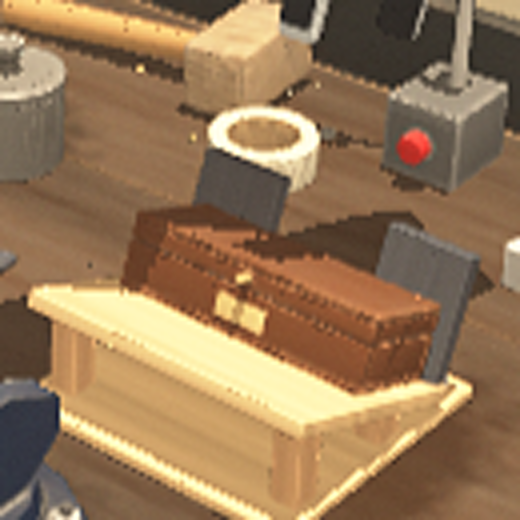

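Case M lies flat against both posts, thin lid up, hook up-slope (v4 around (280,290)). Next is case R, with a flipped grasp.

Request:
jog_arm(
  plan=[
    {"x": 0.808, "y": -0.738, "z": 0.0, "wx": -0.104, "wy": 0.048, "wz": 0.262},
    {"x": 0.808, "y": -0.738, "z": 0.09, "wx": -0.104, "wy": 0.048, "wz": 0.262},
    {"x": 0.808, "y": -0.738, "z": 0.09, "wx": -0.104, "wy": 0.048, "wz": 0.262},
    {"x": 0.808, "y": -0.738, "z": 0.09, "wx": -0.104, "wy": 0.048, "wz": 0.262},
    {"x": 0.9, "y": -0.78, "z": 0.1, "wx": -0.104, "wy": 0.048, "wz": 0.262},
    {"x": 1.0, "y": -0.8, "z": 0.1, "wx": -0.088, "wy": 0.085, "wz": 0.472},
    {"x": 1.0, "y": -0.8, "z": 0.1, "wx": -0.088, "wy": 0.085, "wz": 0.472},
    {"x": 1.0, "y": -0.8, "z": 0.1, "wx": -0.088, "wy": 0.085, "wz": 0.472},
    {"x": 1.0, "y": -0.8, "z": 0.1, "wx": -0.088, "wy": 0.085, "wz": 0.472},
    {"x": 1.0, "y": -0.8, "z": 0.1, "wx": -0.088, "wy": 0.085, "wz": 0.472},
    {"x": 1.0, "y": -0.8, "z": 0.1, "wx": -0.088, "wy": 0.085, "wz": 0.472},
    {"x": 1.0, "y": -0.8, "z": 0.1, "wx": -0.088, "wy": 0.085, "wz": 0.472},
  ],
  hand=0.42,
)

```text
t: 14.25
eef_pos: [0.4876, -0.0112, 0.201]
tool_rot: [-0.003, 0.999, 0.043, -0.004]
contact_force: [-0.5, -0.3, -0.8]
gripper_width: 0.71
```

```bash
python3 - <<'E'
from go import *
D=down(-88.3)
go(([.4343,.1513,.15],D),([.4343,.1513,.11],D),([.4343,.1513,.026],D))
E
```

```text
t 14.25 at [ 0.4876 -0.0112  0.201 ] F [-0.5 -0.3 -0.8] gw 0.71 q [-0.88  0.3   0.95  2.06 -0.31  0.93 -1.25]
xyz [-0.193 -0.831  0.262] w [-0.002  0.003  0.018] rows 4.3
xyz [-0.192 -0.829  0.462] w [-0.002  0.003  0.018] rows 1.0
xyz [-0.188 -0.827  0.882] w [-0.002  0.003  0.018] rows 2.0
```

Request:
jog_arm(
  plan=[
    {"x": -0.193, "y": -0.831, "z": 0.26, "wx": -0.002, "wy": 0.003, "wz": 0.018},
    {"x": -0.193, "y": -0.831, "z": 0.26, "wx": -0.002, "wy": 0.003, "wz": 0.018},
    {"x": -0.193, "y": -0.831, "z": 0.26, "wx": -0.002, "wy": 0.003, "wz": 0.018},
    {"x": -0.193, "y": -0.831, "z": 0.26, "wx": -0.002, "wy": 0.003, "wz": 0.018},
    {"x": -0.193, "y": -0.831, "z": 0.3, "wx": -0.002, "wy": 0.003, "wz": 0.018},
    {"x": -0.192, "y": -0.829, "z": 0.4, "wx": -0.002, "wy": 0.003, "wz": 0.018},
    {"x": -0.192, "y": -0.829, "z": 0.5, "wx": -0.002, "wy": 0.003, "wz": 0.018},
    {"x": -0.19, "y": -0.828, "z": 0.65, "wx": -0.002, "wy": 0.003, "wz": 0.018},
    {"x": -0.188, "y": -0.827, "z": 0.78, "wx": -0.002, "wy": 0.003, "wz": 0.018},
    {"x": -0.188, "y": -0.827, "z": 0.882, "wx": -0.002, "wy": 0.003, "wz": 0.018},
    {"x": -0.188, "y": -0.827, "z": 0.882, "wx": -0.002, "wy": 0.003, "wz": 0.018},
    {"x": -0.188, "y": -0.827, "z": 0.882, "wx": -0.002, "wy": 0.003, "wz": 0.018},
  ],
)

```text
t: 15.25
eef_pos: [0.4328, 0.1501, 0.025]
tool_rot: [0.001, 1.0, 0.014, -0.001]
contact_force: [-0.2, 0.3, 0.7]
gripper_width: 0.711
```

Request:
jog_arm(
  plan=[
    {"x": 0, "y": 0, "z": 0, "wx": 0, "wy": 0, "wz": 0},
    {"x": 0, "y": 0, "z": 0, "wx": 0, "wy": 0, "wz": 0},
    {"x": 0, "y": 0, "z": 0, "wx": 0, "wy": 0, "wz": 0},
    {"x": 0, "y": 0, "z": 0, "wx": 0, "wy": 0, "wz": 0},
    {"x": 0, "y": 0, "z": 0, "wx": 0, "wy": 0, "wz": 0},
    {"x": 0, "y": 0, "z": 0, "wx": 0, "wy": 0, "wz": 0},
  ],
  hand=-1,
  grip_force=50,
)

```text
t: 15.75
eef_pos: [0.433, 0.1502, 0.0259]
tool_rot: [0.001, 1.0, 0.014, -0.001]
contact_force: [-2.3, -1.7, 6.8]
gripper_width: 0.48
```

```bash
python3 - <<'E'
from go import *
A=4.63;R1=about(A,-45)*down(A-90)
lat=np.array([-np.sin(np.radians(A)),np.cos(np.radians(A)),0])
C=np.array([.5348,-.0112,.0668])+.0071*lat
p,R,o=cur()
T=C+R1.apply([0,0,.037-p[2]])
go((p+[0,0,.145],R),(T+[0,0,.08],R1))
E
```

```text
t 15.75 at [0.433  0.1502 0.0259] F [-2.3 -1.7  6.8] gw 0.48 q [-0.98  0.55  0.63  2.24 -0.64  0.54 -1.39]
xyz [-0.001  0.001 -0.725] w [0. 0. 0.] rows 3.5
xyz [ 0.485  0.826 -0.565] w [-0.249  0.007 -0.016] rows 6.3
```

Request:
jog_arm(
  plan=[
    {"x": 0, "y": 0, "z": -0.36, "wx": 0, "wy": 0, "wz": 0},
    {"x": 0, "y": 0, "z": -0.6, "wx": 0, "wy": 0, "wz": 0},
    {"x": 0, "y": 0, "z": -0.72, "wx": 0, "wy": 0, "wz": 0},
    {"x": 0, "y": 0, "z": -0.72, "wx": 0, "wy": 0, "wz": 0},
    {"x": 0.25, "y": 0.5, "z": -0.72, "wx": -0.1, "wy": 0, "wz": 0},
    {"x": 0.485, "y": 0.826, "z": -0.6, "wx": -0.249, "wy": 0.007, "wz": -0.016},
    {"x": 0.485, "y": 0.826, "z": -0.6, "wx": -0.249, "wy": 0.007, "wz": -0.016},
    {"x": 0.485, "y": 0.826, "z": -0.565, "wx": -0.249, "wy": 0.007, "wz": -0.016},
    {"x": 0.485, "y": 0.826, "z": -0.565, "wx": -0.249, "wy": 0.007, "wz": -0.016},
    {"x": 0.485, "y": 0.826, "z": -0.565, "wx": -0.249, "wy": 0.007, "wz": -0.016},
    {"x": 0.485, "y": 0.826, "z": -0.565, "wx": -0.249, "wy": 0.007, "wz": -0.016},
    {"x": 0.485, "y": 0.826, "z": -0.565, "wx": -0.249, "wy": 0.007, "wz": -0.016},
  ],
)

```text
t: 16.75
eef_pos: [0.5348, -0.0092, 0.1367]
tool_rot: [0.383, 0.923, 0.041, 0.015]
contact_force: [-0.4, 0.6, -4.6]
gripper_width: 0.481
```

```bash
python3 - <<'E'
from go import *
A=4.63;R1=about(A,-45)*down(A-90)
lat=np.array([-np.sin(np.radians(A)),np.cos(np.radians(A)),0])
C=np.array([.5348,-.0112,.0668])+.0071*lat
T=C+R1.apply([0,0,.011])
go((T+[0,0,.01],R1),(T-[0,0,.001],R1))
E
```

```text
t 16.75 at [ 0.5348 -0.0092  0.1367] F [-0.4  0.6 -4.6] gw 0.481 q [-1.26  0.89  1.08  2.02  0.01  0.81 -1.79]
xyz [ 0.    -0.23   0.248] w [ 0.001 -0.001  0.002] rows 1.6
xyz [ 0.001 -0.269  0.287] w [ 0.001 -0.001  0.002] rows 0.3
```

Request:
jog_arm(
  plan=[
    {"x": 0, "y": -0.1, "z": 0.11, "wx": 0, "wy": 0, "wz": 0},
    {"x": 0, "y": -0.18, "z": 0.195, "wx": 0, "wy": 0, "wz": 0},
    {"x": 0, "y": -0.22, "z": 0.238, "wx": 0, "wy": 0, "wz": 0},
    {"x": 0, "y": -0.235, "z": 0.253, "wx": 0, "wy": 0, "wz": 0},
    {"x": 0, "y": -0.245, "z": 0.263, "wx": 0, "wy": 0, "wz": 0},
    {"x": 0, "y": -0.255, "z": 0.273, "wx": 0, "wy": 0, "wz": 0},
    {"x": 0, "y": -0.265, "z": 0.283, "wx": 0, "wy": 0, "wz": 0},
    {"x": 0, "y": -0.265, "z": 0.283, "wx": 0, "wy": 0, "wz": 0},
  ],
)

```text
t: 17.42
eef_pos: [0.5354, -0.0125, 0.0603]
tool_rot: [0.383, 0.923, 0.04, 0.016]
contact_force: [1.6, -2.9, -2.2]
gripper_width: 0.482
```

Request:
jog_arm(
  plan=[
    {"x": 0, "y": -0.003, "z": 0.009, "wx": 0, "wy": 0, "wz": 0},
    {"x": 0, "y": -0.003, "z": 0.009, "wx": 0, "wy": 0, "wz": 0},
    {"x": 0, "y": -0.003, "z": 0.009, "wx": 0, "wy": 0, "wz": 0},
  ],
)

```text
t: 17.67
eef_pos: [0.5359, -0.0133, 0.0594]
tool_rot: [0.384, 0.923, 0.04, 0.016]
contact_force: [-0.4, 1.8, 5.2]
gripper_width: 0.481
```

Request:
jog_arm(
  plan=[
    {"x": 0, "y": 0, "z": 0, "wx": 0, "wy": 0, "wz": 0},
    {"x": 0, "y": 0, "z": 0, "wx": 0, "wy": 0, "wz": 0},
    {"x": 0, "y": 0, "z": 0, "wx": 0, "wy": 0, "wz": 0},
    {"x": 0, "y": 0, "z": 0, "wx": 0, "wy": 0, "wz": 0},
    {"x": 0, "y": 0, "z": -0.2, "wx": 0, "wy": 0, "wz": 0},
    {"x": 0, "y": 0, "z": -0.4, "wx": 0, "wy": 0, "wz": 0},
    {"x": 0, "y": 0, "z": -0.6, "wx": 0, "wy": 0, "wz": 0},
    {"x": 0, "y": 0, "z": -0.6, "wx": 0, "wy": 0, "wz": 0},
  ],
  hand=0.42,
)

```text
t: 18.33
eef_pos: [0.532, 0.0782, 0.1471]
tool_rot: [0.381, 0.923, 0.043, 0.021]
contact_force: [0.7, 0.9, -0.7]
gripper_width: 0.707
```

```bash
python3 - <<'E'
from go import *
A=4.63;R2=about(A,45)*down(A-90)
lat=np.array([-np.sin(np.radians(A)),np.cos(np.radians(A)),0])
C=np.array([.5348,-.0112,.0668])+.0071*lat
T=C+R2.apply([0,0,.015])
go((C+[0,.02,.15],down(A-90)),(T+R2.apply([0,0,-.1]),R2),(T,R2))
E
```

```text
t 18.33 at [0.532  0.0782 0.1471] F [ 0.7  0.9 -0.7] gw 0.707 q [-1.36  0.9   1.07  1.93 -0.02  0.95 -1.86]
xyz [-0.017  0.466 -0.027] w [ 0.249 -0.003  0.004] rows 6.3
xyz [-0.033  0.433  0.574] w [ 0.499 -0.002  0.005] rows 6.3
xyz [-0.03  -0.067  0.575] w [ 0.499 -0.002  0.005] rows 2.4
```

Request:
jog_arm(
  plan=[
    {"x": -0.02, "y": 0.466, "z": -0.027, "wx": 0.249, "wy": -0.003, "wz": 0.004},
    {"x": -0.02, "y": 0.466, "z": -0.027, "wx": 0.249, "wy": -0.003, "wz": 0.004},
    {"x": -0.02, "y": 0.466, "z": -0.027, "wx": 0.249, "wy": -0.003, "wz": 0.004},
    {"x": -0.02, "y": 0.466, "z": -0.027, "wx": 0.249, "wy": -0.003, "wz": 0.004},
    {"x": -0.02, "y": 0.466, "z": -0.027, "wx": 0.249, "wy": -0.003, "wz": 0.004},
    {"x": -0.02, "y": 0.5, "z": 0.1, "wx": 0.3, "wy": -0.003, "wz": 0.004},
    {"x": -0.03, "y": 0.53, "z": 0.4, "wx": 0.499, "wy": -0.002, "wz": 0.005},
    {"x": -0.03, "y": 0.433, "z": 0.574, "wx": 0.499, "wy": -0.002, "wz": 0.005},
    {"x": -0.03, "y": 0.433, "z": 0.574, "wx": 0.499, "wy": -0.002, "wz": 0.005},
    {"x": -0.03, "y": 0.433, "z": 0.574, "wx": 0.499, "wy": -0.002, "wz": 0.005},
    {"x": -0.03, "y": 0.433, "z": 0.574, "wx": 0.499, "wy": -0.002, "wz": 0.005},
    {"x": -0.03, "y": 0.433, "z": 0.574, "wx": 0.499, "wy": -0.002, "wz": 0.005},
  ],
  hand=1,
)

```text
t: 19.33
eef_pos: [0.5393, -0.0656, 0.1266]
tool_rot: [-0.268, 0.962, 0.038, -0.013]
contact_force: [-0.1, 0.5, -1.3]
gripper_width: 1.0
```

```bash
python3 - <<'E'
from go import *
A=4.63;R2=about(A,45)*down(A-90)
lat=np.array([-np.sin(np.radians(A)),np.cos(np.radians(A)),0])
C=np.array([.5348,-.0112,.0668])+.0071*lat
T=C+R2.apply([0,0,.015])
go((T+R2.apply([0,0,-.1]),R2),(T,R2))
im=cams.read_camera("scene");im2=cams.read_camera("top")
f=lambda im,x,y,w,h,k:cv2.resize(im[y:y+h,x:x+w],None,fx=k,fy=k,interpolation=cv2.INTER_CUBIC)
cv2.imwrite("pics/v5.png",np.hstack([f(im,270,190,100,130,4),f(im2,300,195,100,130,4)])[:,:,::-1])
E
```

```text
t 19.33 at [ 0.5393 -0.0656  0.1266] F [-0.1  0.5 -1.3] gw 1.0 q [-0.11  0.6   0.56  1.88 -0.85  1.21 -0.58]
xyz [-0.001 -0.008  0.003] w [ 0.077  0.001 -0.001] rows 1.9
xyz [ 0.001 -0.127  0.488] w [ 0.077  0.001 -0.001] rows 2.4
```

View pics/v5.png

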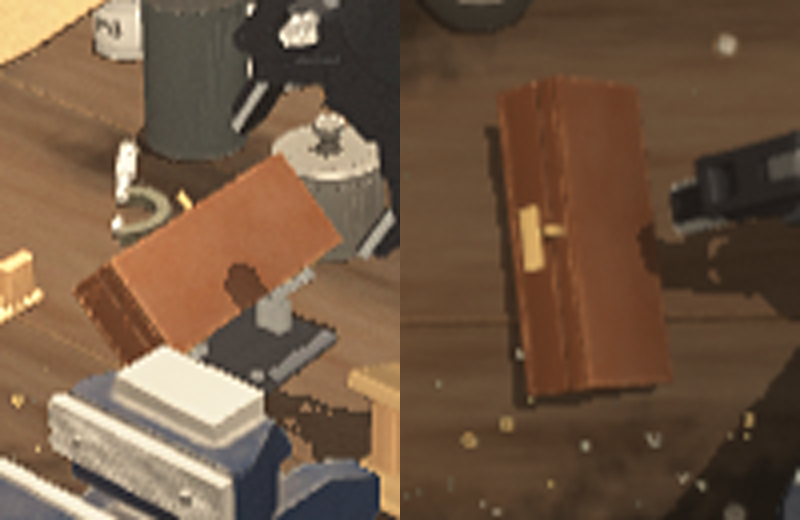

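The second case is seated in the vee, hook up-left and lid facing up-right (v5 right half around (590,240)). I'll advance and regrip.

Request:
jog_arm(
  plan=[
    {"x": 0, "y": -0.008, "z": 0, "wx": 0.077, "wy": 0.001, "wz": 0},
    {"x": 0, "y": -0.008, "z": 0.003, "wx": 0.077, "wy": 0.001, "wz": 0},
    {"x": 0, "y": -0.038, "z": 0.124, "wx": 0.077, "wy": 0.001, "wz": 0},
    {"x": 0, "y": -0.068, "z": 0.246, "wx": 0.077, "wy": 0.001, "wz": 0},
    {"x": 0, "y": -0.097, "z": 0.367, "wx": 0.077, "wy": 0.001, "wz": 0},
    {"x": 0.001, "y": -0.127, "z": 0.488, "wx": 0.077, "wy": 0.001, "wz": 0},
    {"x": 0.001, "y": -0.127, "z": 0.488, "wx": 0.077, "wy": 0.001, "wz": 0},
    {"x": 0.001, "y": -0.127, "z": 0.488, "wx": 0.077, "wy": 0.001, "wz": 0},
  ],
)

```text
t: 20.1
eef_pos: [0.5312, 0.0023, 0.0535]
tool_rot: [-0.38, 0.924, 0.032, -0.018]
contact_force: [-0.1, -0.3, 0.3]
gripper_width: 0.999
```

Request:
jog_arm(
  plan=[
    {"x": 0, "y": 0, "z": 0, "wx": 0, "wy": 0, "wz": 0},
    {"x": 0, "y": 0, "z": 0, "wx": 0, "wy": 0, "wz": 0},
    {"x": 0, "y": 0, "z": 0, "wx": 0, "wy": 0, "wz": 0},
    {"x": 0, "y": 0, "z": 0, "wx": 0, "wy": 0, "wz": 0},
    {"x": 0, "y": 0, "z": 0, "wx": 0, "wy": 0, "wz": 0},
    {"x": 0, "y": 0, "z": 0, "wx": 0, "wy": 0, "wz": 0},
  ],
  hand=-1,
  grip_force=50,
)

```text
t: 20.6
eef_pos: [0.5319, 0.0041, 0.0573]
tool_rot: [-0.383, 0.923, 0.034, -0.018]
contact_force: [-2.3, 4.9, 14.1]
gripper_width: 0.718
```

```bash
sed -i 's/YA=-1.42/YA=-2.2/' go.py; python3 - <<'E'
from go import *
A=4.63
lat=np.array([-np.sin(np.radians(A)),np.cos(np.radians(A)),0])
C=np.array([.5348,-.0112,.0668])+.0071*lat
p,R,o=cur(); print("C in tool",R.inv().apply(C-p))
go((p+[0,0,.13],R),(p+[0,-.1,.15],down(-25)),)
E
```

```text
C in tool [ 0.00164917 -0.00080004 -0.01268624]
t 20.6 at [0.5319 0.0041 0.0573] F [-2.3  4.9 14.1] gw 0.718 q [-0.02  0.76  0.41  1.92 -1.06  1.25 -0.4 ]
xyz [-0.004 -0.46  -0.459] w [0. 0. 0.] rows 3.1
xyz [-0.043 -0.178 -0.883] w [-0.227 -0.13  -0.32 ] rows 10.4
```

Request:
jog_arm(
  plan=[
    {"x": 0, "y": -0.14, "z": -0.14, "wx": 0, "wy": 0, "wz": 0},
    {"x": 0, "y": -0.46, "z": -0.46, "wx": 0, "wy": 0, "wz": 0},
    {"x": 0, "y": -0.46, "z": -0.46, "wx": 0, "wy": 0, "wz": 0},
    {"x": 0, "y": -0.46, "z": -0.46, "wx": 0, "wy": 0, "wz": 0},
    {"x": -0.043, "y": -0.178, "z": -0.883, "wx": -0.227, "wy": -0.13, "wz": -0.32},
    {"x": -0.043, "y": -0.178, "z": -0.883, "wx": -0.227, "wy": -0.13, "wz": -0.32},
    {"x": -0.043, "y": -0.178, "z": -0.883, "wx": -0.227, "wy": -0.13, "wz": -0.32},
    {"x": -0.043, "y": -0.178, "z": -0.883, "wx": -0.227, "wy": -0.13, "wz": -0.32},
    {"x": -0.043, "y": -0.178, "z": -0.883, "wx": -0.227, "wy": -0.13, "wz": -0.32},
    {"x": -0.043, "y": -0.178, "z": -0.883, "wx": -0.227, "wy": -0.13, "wz": -0.32},
    {"x": -0.043, "y": -0.178, "z": -0.883, "wx": -0.227, "wy": -0.13, "wz": -0.32},
    {"x": -0.043, "y": -0.178, "z": -0.883, "wx": -0.227, "wy": -0.13, "wz": -0.32},
  ],
)

```text
t: 21.6
eef_pos: [0.5321, -0.0969, 0.2075]
tool_rot: [-0.092, 0.895, 0.436, -0.003]
contact_force: [0.1, 0.2, -4.4]
gripper_width: 0.716
```

```bash
python3 - <<'E'
from go import *
off=[.001,0,-.013]
go((tcp_for(-.045,0,.14,off),RS))
E
```

```text
t 21.6 at [ 0.5321 -0.0969  0.2075] F [ 0.1  0.2 -4.4] gw 0.716 q [-0.25  0.38  0.51  1.85 -0.36  1.11 -0.23]
xyz [-0.217  0.751  0.094] w [ 0.063 -0.074 -0.189] rows 5.3
```

Request:
jog_arm(
  plan=[
    {"x": -0.217, "y": 0.751, "z": 0.094, "wx": 0.063, "wy": -0.074, "wz": -0.189},
    {"x": -0.217, "y": 0.751, "z": 0.094, "wx": 0.063, "wy": -0.074, "wz": -0.189},
    {"x": -0.217, "y": 0.751, "z": 0.094, "wx": 0.063, "wy": -0.074, "wz": -0.189},
    {"x": -0.217, "y": 0.751, "z": 0.094, "wx": 0.063, "wy": -0.074, "wz": -0.189},
    {"x": -0.217, "y": 0.751, "z": 0.094, "wx": 0.063, "wy": -0.074, "wz": -0.189},
    {"x": -0.217, "y": 0.751, "z": 0.094, "wx": 0.063, "wy": -0.074, "wz": -0.189},
    {"x": -0.217, "y": 0.751, "z": 0.094, "wx": 0.063, "wy": -0.074, "wz": -0.189},
    {"x": -0.217, "y": 0.751, "z": 0.094, "wx": 0.063, "wy": -0.074, "wz": -0.189},
  ],
)

```text
t: 22.27
eef_pos: [0.6205, -0.2184, 0.1601]
tool_rot: [-0.125, 0.71, 0.683, -0.121]
contact_force: [-0.6, -0.6, -4.3]
gripper_width: 0.715
```

```bash
python3 - <<'E'
from go import *
off=[.001,0,-.013]
print(where(off))
go((tcp_for(-.043,0,.068,off),RS))
E
```

```text
[-0.04502179 -0.00014766  0.13933529]
t 22.27 at [ 0.6205 -0.2184  0.1601] F [-0.6 -0.6 -4.3] gw 0.715 q [-0.04  0.74  0.42  1.4  -0.18  1.39  0.35]
xyz [0.001 0.01  0.357] w [-0.  0. -0.] rows 1.7
```

Request:
jog_arm(
  plan=[
    {"x": 0, "y": 0.01, "z": 0.13, "wx": 0, "wy": 0, "wz": 0},
    {"x": 0, "y": 0.01, "z": 0.26, "wx": 0, "wy": 0, "wz": 0},
    {"x": 0, "y": 0.01, "z": 0.33, "wx": 0, "wy": 0, "wz": 0},
    {"x": 0, "y": 0.01, "z": 0.357, "wx": 0, "wy": 0, "wz": 0},
    {"x": 0, "y": 0.025, "z": 0.36, "wx": 0, "wy": 0, "wz": 0},
    {"x": 0, "y": 0.04, "z": 0.364, "wx": 0, "wy": 0, "wz": 0},
    {"x": 0, "y": 0.055, "z": 0.368, "wx": 0, "wy": 0, "wz": 0},
    {"x": 0, "y": 0.055, "z": 0.368, "wx": 0, "wy": 0, "wz": 0},
  ],
)

```text
t: 22.93
eef_pos: [0.6074, -0.218, 0.088]
tool_rot: [-0.124, 0.71, 0.683, -0.12]
contact_force: [-0.4, 0.7, -4.2]
gripper_width: 0.715
```

```bash
python3 - <<'E'
from go import *
off=[.001,0,-.013]
print(where(off)); p,R,o=cur(); print(R.inv().apply(o['contact_force']),o['torque'])
E
```

```text
[-0.03280134 -0.00025797  0.06709637]
[0.65803674 1.04652922 4.06676808] [-0.01536376 -0.65599875  0.03313119]
```

Not touching yet. I'll lower about 4 mm and ease forward about 2 mm.

Request:
jog_arm(
  plan=[
    {"x": 0, "y": 0, "z": 0.006, "wx": 0, "wy": 0, "wz": 0},
    {"x": 0, "y": 0, "z": 0.012, "wx": 0, "wy": 0, "wz": 0},
    {"x": 0, "y": 0.006, "z": 0.017, "wx": 0, "wy": 0, "wz": 0},
    {"x": 0, "y": 0.011, "z": 0.02, "wx": 0, "wy": 0, "wz": 0},
    {"x": 0, "y": 0.011, "z": 0.02, "wx": 0, "wy": 0, "wz": 0},
    {"x": 0, "y": 0.011, "z": 0.02, "wx": 0, "wy": 0, "wz": 0},
  ],
)

```text
t: 23.43
eef_pos: [0.6074, -0.2181, 0.0835]
tool_rot: [-0.124, 0.71, 0.683, -0.121]
contact_force: [-2.0, 0.7, -2.9]
gripper_width: 0.715
```

```bash
python3 - <<'E'
from go import *
off=[.001,0,-.013]
print(where(off)); p,R,o=cur(); print(R.inv().apply(o['contact_force']),o['torque'])
E
```

```text
[-0.0311896  -0.00033106  0.0628278 ]
[ 0.65183531 -0.92829772  3.39757224] [0.04358675 0.06110532 0.15801843]
```

Request:
jog_arm(
  plan=[
    {"x": 0, "y": 0.002, "z": 0.006, "wx": 0, "wy": 0, "wz": 0},
    {"x": 0, "y": 0.004, "z": 0.009, "wx": 0, "wy": 0, "wz": 0},
    {"x": 0, "y": 0.004, "z": 0.009, "wx": 0, "wy": 0, "wz": 0},
    {"x": 0, "y": 0.004, "z": 0.009, "wx": 0, "wy": 0, "wz": 0},
  ],
)

```text
t: 23.77
eef_pos: [0.6072, -0.2181, 0.0829]
tool_rot: [-0.125, 0.71, 0.683, -0.121]
contact_force: [-3.5, 2.5, 6.5]
gripper_width: 0.713
```

```bash
python3 - <<'E'
from go import *
off=[.001,0,-.013]
print(where(off)); p,R,o=cur(); print(R.inv().apply(o['contact_force']),o['torque'])
E
```

```text
[-0.03115005 -0.00032231  0.06220136]
[ 2.34418798 -5.6354508  -4.8979368 ] [0.23528513 1.16191009 0.07625934]
```

Seated on both the lower case and the posts. Release and withdraw.

Request:
jog_arm(
  plan=[
    {"x": 0, "y": 0, "z": 0, "wx": 0, "wy": 0, "wz": 0},
    {"x": 0, "y": 0, "z": 0, "wx": 0, "wy": 0, "wz": 0},
    {"x": 0, "y": 0, "z": 0, "wx": 0, "wy": 0, "wz": 0},
    {"x": 0, "y": 0, "z": 0, "wx": 0, "wy": 0, "wz": 0},
    {"x": 0, "y": 0, "z": -0.12, "wx": 0, "wy": 0, "wz": 0},
    {"x": 0, "y": 0, "z": -0.3, "wx": 0, "wy": 0, "wz": 0},
    {"x": 0, "y": 0, "z": -0.5, "wx": 0, "wy": 0, "wz": 0},
    {"x": 0, "y": 0, "z": -0.6, "wx": 0, "wy": 0, "wz": 0},
    {"x": 0.3, "y": -0.4, "z": -0.6, "wx": 0, "wy": 0, "wz": 0},
    {"x": 0.8, "y": -0.6, "z": -0.6, "wx": 0, "wy": 0, "wz": 0},
    {"x": 0.9, "y": -0.6, "z": -0.6, "wx": 0, "wy": 0, "wz": 0},
    {"x": 0.9, "y": -0.6, "z": -0.6, "wx": 0, "wy": 0, "wz": 0},
  ],
  hand=1,
)

```text
t: 24.77
eef_pos: [0.5632, -0.0816, 0.2285]
tool_rot: [-0.125, 0.71, 0.682, -0.121]
contact_force: [0.9, 1.2, 1.6]
gripper_width: 1.003
```

```bash
python3 - <<'E'
from go import *
im=cams.read_camera("scene");im2=cams.read_camera("top")
f=lambda im,x,y,w,h,k:cv2.resize(im[y:y+h,x:x+w],None,fx=k,fy=k,interpolation=cv2.INTER_CUBIC)
cv2.imwrite("pics/v6.png",np.hstack([f(im,350,210,130,150,3),f(im2,390,160,130,150,3)])[:,:,::-1])
Z=lambda z:[slopeW(-.062,y,z) for y in(.075,-.075)]+[slopeW(0,y,z) for y in(-.075,.075)]
print(((proj("scene",Z(.084))-[350,210])*3).round(),((proj("top",Z(.084))-[390,160])*3).round())
E
```

```text
[[115.  97.]
 [298. 175.]
 [346. 168.]
 [166.  93.]] [[ 91. 176.]
 [329. 181.]
 [311. 100.]
 [ 81.  95.]]
```

View pics/v6.png

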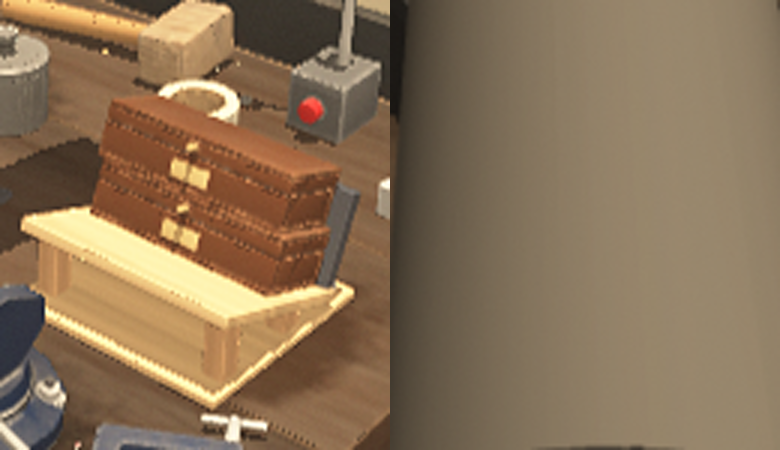

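The stack looks flat, lids up and hooks up-slope. The arm blocks the top view, so I'll clear it and check with a projected outline.

Request:
jog_arm(
  plan=[
    {"x": 0.4, "y": -0.1, "z": 0, "wx": 0, "wy": 0, "wz": 0},
    {"x": 0.8, "y": -0.2, "z": 0, "wx": 0, "wy": 0, "wz": 0},
    {"x": 1, "y": -0.3, "z": 0, "wx": 0, "wy": 0, "wz": 0},
    {"x": 1, "y": -0.3, "z": 0, "wx": 0, "wy": 0, "wz": 0},
    {"x": 1, "y": -0.3, "z": 0, "wx": 0, "wy": 0, "wz": 0},
    {"x": 1, "y": -0.3, "z": 0, "wx": 0, "wy": 0, "wz": 0},
    {"x": 1, "y": -0.3, "z": 0, "wx": 0, "wy": 0, "wz": 0},
  ],
)

```text
t: 25.45
eef_pos: [0.5124, 0.1313, 0.2509]
tool_rot: [-0.126, 0.704, 0.689, -0.119]
contact_force: [0.6, -1.0, -0.4]
gripper_width: 0.997
```

Request:
jog_arm(
  plan=[
    {"x": 0.4, "y": -0.1, "z": 0, "wx": 0, "wy": 0, "wz": 0},
    {"x": 0.8, "y": -0.2, "z": 0, "wx": 0, "wy": 0, "wz": 0},
    {"x": 0.9, "y": -0.3, "z": 0, "wx": 0, "wy": 0, "wz": 0},
    {"x": 0.9, "y": -0.3, "z": 0, "wx": 0, "wy": 0, "wz": 0},
    {"x": 0.9, "y": -0.3, "z": 0, "wx": 0, "wy": 0, "wz": 0},
    {"x": 0.9, "y": -0.3, "z": 0, "wx": 0, "wy": 0, "wz": 0},
  ],
)

```text
t: 25.95
eef_pos: [0.4578, 0.3185, 0.2731]
tool_rot: [-0.128, 0.701, 0.692, -0.118]
contact_force: [0.5, 0.9, -0.3]
gripper_width: 0.998
```

```bash
python3 - <<'E'
from go import *
out=[]
for c,x,y in(("scene",368,225),("top",395,170)):
    im=cams.read_camera(c)[:,:,::-1]; k=4; f=cv2.resize(im[y:y+75,x:x+100],None,fx=k,fy=k,interpolation=cv2.INTER_CUBIC); g=f.copy()
    for z0,col in((0,(0,255,0)),(.042,(255,255,0))):
        for z in(z0,z0+.042):
            P=[slopeW(a,b,z) for a,b in((-.062,.075),(-.062,-.075),(0,-.075),(0,.075))]
            u=((proj(c,P)-[x,y]+.5)*k).astype(np.int32); cv2.polylines(g,[u],True,col,1)
    out.append(np.hstack([f,g]))
cv2.imwrite("pics/v7.png",np.vstack(out))
E
```

```text
(no output)
```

View pics/v7.png

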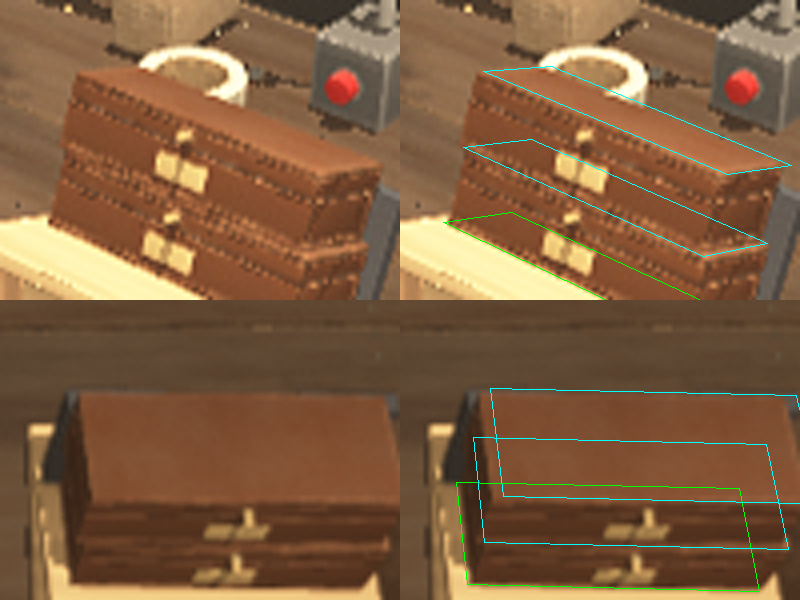

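The projected outlines (seated pose, both levels) match the pictures to about 3 px. The lateral bias is about 4 mm, the same for both cases and well inside the 25 mm allowed. Both cases are flat, square, against the posts, lids up and hooks up-slope. Handing in.

```bash
python3 - <<'E'
from go import *
print(bot.hand_in())
E
```

```text
the job is handed in; nothing more can be done
None
```

Both instrument cases are stacked on the sloping stand and the job was handed in at about 26 s; no verdict was reported. I took each case from the rack, set it in the vee cradle to change grip, then pressed it gently against both backstop posts before letting go. The middle-slot case is at the bottom and the right-slot case is on top.

**Checks on the stack:**
- **Contact:** just before release, the arm position put the case centres at about x = -32 mm, z = 22 mm (lower) and x = -31 mm, z = 62 mm (upper). Force was felt from both the surface below and the posts.
- **Last pictures:** both cases are flat and flush, lids up (taking the thin side of the seam as the lid), with hooks up the slope. The outlines projected from the fitted stand pose matched to about 3 px.
- **Disagreements:** the top camera showed both cases about 4 mm to one side of that outline. The stand's angle also came out differently: -1.4° from the pictures and about -2.2° by contact. Both are inside the limits.
- **Gripper:** open and well clear of the stand at hand-in.

I did not measure the chuck, glue pot and micrometer again at the end. I felt no unexpected contact during the moves.

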